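# Load the sweet trays into the cooling rack and start its fan

### The job

Slide every tray of sweets that is there fully home into a lane of its own in the cooling rack, keeping it level and letting its own front edge lift the lane's catch (keep your fingers off the catches) until the catch has dropped shut behind it. When all the trays are in, set the fan box's damper rod to its middle click, then press the recessed start button fully down with the stylus, and put the stylus back in its stand. Leave the small bowl, the loose sweets and the brass weight where they are.

Things in the scene. Friction and masses are not known exactly. Their poses are not given: they have to be found in the camera images.
- rack: Fixed cooling rack, base plate 260 x 246 x 6 mm, three lanes along its x (x away from the robot, y left). Origin on the table in the middle lane under its catch nose. Lane centres y = 78, 0, -78 mm. Plate from x = -160 to +100 mm. White side walls 12 mm thick, lanes 66 mm wide between them, tops 27 mm above the table, round front ends at x = -70 mm; before that an open apron.
- catch0 (a joint): Lane 0 gravity catch: steel arm 20 to 30 mm left of lane centre, hinged on a post (53 mm high) at rack x -50 mm, 40 mm above the table, slanting down to a round nose at x 0 (front x 4 mm), 7 mm above the table. Rad: 0 down (stop), about 0.22 riding on a tray, 1.2 limit. 40 g. A tray sliding in lifts it; it falls behind once the tray's rear edge passes x = 9 mm and bars the way back.
- catch1 (a joint): Lane 1 gravity catch: steel arm 20 to 30 mm left of lane centre, hinged on a post (53 mm high) at rack x -50 mm, 40 mm above the table, slanting down to a round nose at x 0 (front x 4 mm), 7 mm above the table. Rad: 0 down (stop), about 0.22 riding on a tray, 1.2 limit. 40 g. A tray sliding in lifts it; it falls behind once the tray's rear edge passes x = 9 mm and bars the way back.
- catch2 (a joint): Lane 2 gravity catch: steel arm 20 to 30 mm left of lane centre, hinged on a post (53 mm high) at rack x -50 mm, 40 mm above the table, slanting down to a round nose at x 0 (front x 4 mm), 7 mm above the table. Rad: 0 down (stop), about 0.22 riding on a tray, 1.2 limit. 40 g. A tray sliding in lifts it; it falls behind once the tray's rear edge passes x = 9 mm and bars the way back.
- home0 (a point): Home point on the floor of lane 0 (6 mm above the table), rack x = 49 mm; axes as the rack's. A home tray's origin is within 4 mm along x of it (end wall touched at +4). From rack x 16 mm on, side lips (underside 23, top 27 mm above the table) leave a 48 mm slot: trays enter only by sliding in flat. A tray set in line 164 mm before this point is on the apron, clear of all.
- home1 (a point): Home point on the floor of lane 1 (6 mm above the table), rack x = 49 mm; axes as the rack's. A home tray's origin is within 4 mm along x of it (end wall touched at +4). From rack x 16 mm on, side lips (underside 23, top 27 mm above the table) leave a 48 mm slot: trays enter only by sliding in flat. A tray set in line 164 mm before this point is on the apron, clear of all.
- home2 (a point): Home point on the floor of lane 2 (6 mm above the table), rack x = 49 mm; axes as the rack's. A home tray's origin is within 4 mm along x of it (end wall touched at +4). From rack x 16 mm on, side lips (underside 23, top 27 mm above the table) leave a 48 mm slot: trays enter only by sliding in flat. A tray set in line 164 mm before this point is on the apron, clear of all.
- tray0: Flat aluminium tray of fixed brown sweets, 80 (x) x 60 (y) x 14 mm, 0.15 to 0.3 kg, upright steel grip lug in its middle: 12 mm thick (x), 26 mm wide (y), from 14 to 56 mm above the underside; sweets 4 mm proud. Origin under its centre; same after half a turn. Its x goes along the lane. Two or three trays are present (else None), on the table left of the rack.
- tray1: Flat aluminium tray of fixed brown sweets, 80 (x) x 60 (y) x 14 mm, 0.15 to 0.3 kg, upright steel grip lug in its middle: 12 mm thick (x), 26 mm wide (y), from 14 to 56 mm above the underside; sweets 4 mm proud. Origin under its centre; same after half a turn. Its x goes along the lane. Two or three trays are present (else None), on the table left of the rack.
- tray2: Flat aluminium tray of fixed brown sweets, 80 (x) x 60 (y) x 14 mm, 0.15 to 0.3 kg, upright steel grip lug in its middle: 12 mm thick (x), 26 mm wide (y), from 14 to 56 mm above the underside; sweets 4 mm proud. Origin under its centre; same after half a turn. Its x goes along the lane. Two or three trays are present (else None), on the table left of the rack.
- fanbox: Fixed white fan box of the rack, 110 x 110 mm, 75 mm high, to the right of the rack; origin under its centre, x away from the robot, z up. The damper rod comes out of the side towards the robot (-x face), the start button lies in a hole in its top.
- damper (a joint): Push-pull damper rod along the fan box's x, 45 mm above the table. m, positive = pulled out towards the robot; three click positions: 0 (in, where it starts), 0.016 (the middle click), 0.032 (out), stops 1 mm beyond. About 5 N pulls it out of a click; let go within 6 mm of a click it snaps to that click.
- knob (a point): Centre of the damper's black round knob, 24 mm diameter, 22 mm long, axis along the fan box's x; 101 mm before the fan box's centre at the middle click, 45 mm above the table. The face of the box is 30 mm behind this centre when the rod is in. Can be pinched from above across y.
- button_hole (a point): Centre of the mouth of the button's hole in the fan box's top (75 mm above the table): 16 mm round hole, button face 10 mm below the mouth. Too small for a fingertip.
- start (a joint): Grey start button, 13 mm across, at the bottom of that hole; m, 0 = up, 0.004 = fully pressed (1.2 N to start, 4.4 N fully down), springs back. Counts as pressed beyond 0.003.
- stylus: Black stylus standing upright in its stand, 130 mm long, 50 g; origin at the lower end of its point, z up along it. Steel point 6 mm diameter over the first 35 mm, handle 14 mm diameter above, with a collar 28 mm diameter from 60 to 66 mm; grip it above the collar (66 to 130 mm).
- stand: Fixed white stylus stand, 56 x 56 x 64 mm, a 20 mm round hole 62 mm deep down its middle; origin under its centre. Stowed, the stylus hangs upright in the hole with its collar on the stand's top, its origin 4 mm above the table.
- small_bowl: Small steel bowl, 90 mm across, 35 mm high, bystander; origin under its centre.
- sweet_a: Loose brown sweet, 34 x 28 x 22 mm, bystander; origin under its centre.
- sweet_b: Loose brown sweet, 34 x 28 x 22 mm, bystander; origin under its centre.
- weight: Brass scale weight, 36 mm diameter, 41 mm high, bystander; origin under its centre.
Not all that is in view belongs to the job. Of the things shaped like the stylus, the black one is meant.

How it is judged:
By the outcome, as a careful person would: the job done as asked, in the order asked, and still so for the second after the job is handed in, with the robot touching nothing.
Of tray0, tray1, tray2 only 2 to 3 are there at a start; the rules pass over those that are not, and their reading is None.
At some moment in a run one of tray0, tray1, tray2 may be knocked a few centimetres aside while the robot is not near it.
It also fails if it takes over 200 s, if anything falls off the work surface, if the arm or the gripper's body presses on something with over 40 N, if the wrist force passes 120 N, or if a joint passes its speed limit or range.

### The arm

A 6-joint arm with a two-finger parallel gripper is mounted at the origin on the work surface. World frame = base frame: x ahead of the robot, y to its left, z up, the work surface at z = 0. Lengths are in m, angles in rad, forces in N, time in s.
With the tool pointing down it reaches from about 0.25 to 0.725 m from the base axis. Payload 9.7 kg.
Tool frame: the origin (TCP) lies at the centre of the arm's flange, where the gripper is bolted on; the fingertips stand 173 mm ahead of it and the grasp point (between the pads) lies 155 mm ahead of it; z points along the fingers, y is the line along which they close (so a half turn about z gives the same grasp; the last joint's range is limited). The gripper opens to 85 mm and grips with 20 to 120 N. Pads are 22 mm wide; open, the fingers measure 114 mm over their backs; the gripper's body (76 mm by 85 mm) begins 54 mm behind the grasp point. The pads swing forward as they close: fully open they stand 13 mm farther back than shut.
Start: joints at [-1.139, 0.087, 0.176, 1.66, 0, 1.571], TCP at [0.23, -0.5, 0.405] pointing down, gripper open.
Joint ranges: [-3.13, 3.13], [-0.85, 1.81], [-1.15, 1.24], [-2.2, 2.28], [-1.44, 1.52], [-3.14, 3.14]. Speed limits (rad/s): [2.22, 2.22, 2.57, 3.14, 3.14, 3.14].

### API

Orientations are given as a rotation vector (axis times angle).
In Python, from bench import * gives the robot as it stands.
- The arm moves only by the shell command python3 -m pendant 'ROWS' [FORCE]. ROWS is JSON, a list of rows, each an object of numbers: "rx", "ry", "rz": the turn, a rotation vector about the tool's x, y, z in units of 1.5 rad (1.0 is 1.5 rad); "dx", "dy", "dz": the shift along the tool's x, y, z in units of 0.25 m (1.0 is 0.25 m); "fingers": the opening, from -1 (shut) to 1 (fully open). A call has 1 to 20 rows; each row is the pose to reach, as a shift and turn from the pose commanded when the call began, along the tool's axes at that moment; what a row does not reach only later rows make up. A row lasts 1/10 s, in which the tool goes at most 50 mm and 8.59 degrees, less where a joint would pass 70% of its speed; a pose out of reach is approached as far as the arm can. A call with a number of a shift or a turn outside -1 to 1 is refused whole. A call with a gripper value outside its range is refused whole. The fingers move at their own pace and stop on an object; FORCE is the grip in N (left out, the last holds). Time passes only in rows, so rows that repeat a pose let the fingers close. It gives the time, the measured TCP pose, the force, the opening and the grip force at its end, in the units of the state.
- state(): the state, without advancing time (a new reading comes with each control period).
- camera(name): name is "scene" or "side" or "wrist"; returns the picture (480x640x3 uint8, blue, green, red); there is no depth.
- camera_params(name): a dict with "K" (3x3 intrinsics, pixels), "R" (3x3) and "t" (3): a world point X has camera coordinates R X + t. Camera axes: x right, y down, z forward; pixel columns grow to the right and rows downward; lengths in m; the calibration is good to about 2 mm. A picture is of the moment at which its call begins: read the wrist's pose just before it. camera_params takes no time and is no camera call; for the wrist camera it gives the pose at the moment of the call.
- finish_job(): hands the job in; it is judged then, once.
Trained networks look in the newest picture that a camera, given by its name, has taken for a name from the list of things; names that differ only in an ending like _2 or _b are one class to them, and where a whole thing is asked for, a point or a joint stands for the part that bears it (a point fixed in the world has none). Each returns a list of dicts, best first, with "confidence" (0 to 1); they miss things now and then, are a little off and sometimes report something else, mostly with a low value. They report only what shows in the picture. A call takes as long as a camera call. They do not tell look-alikes from the thing itself.
- recognise(query, camera): "extent" ([left, top, right, bottom] in pixels, round what is visible of it).
- place_of(query, camera): "location" ([column, row] in pixels: a listed point, or the origin of a listed thing).
The state is a dict: "clock": time; "joint_pos": joint angles; "joint_velocities": joint speeds; "joint_efforts": joint torques, N m; "tcp_pos": TCP position; "tool_rot": TCP orientation; "ft_force": force on the tool from outside, world axes, zero at the start; "ft_torque": the same for the moment, N m; "width": finger opening in m; "finger_force": force on a finger pad.
Only numpy, scipy, OpenCV 4.12 (cv2) and the standard library are available. Lean on these libraries where they do the work, as an engineer would, in place of code of your own. Each camera call takes 0.05 s, during which the arm holds its last target. There are 200 camera calls.

## Working session

There is one attempt and no reset: what is moved stays moved. The work goes in short steps, Python scripts to look and compute and a shell command to move; the robot and the scene stay as the last step left them, time stands still between calls to the robot, and variables do not carry over. Pictures are saved under pics/ and viewed, at most 14 in all, crops included, and the job is handed in when it is done.

```bash
mkdir -p pics; cat > h.py <<'E'
from bench import *
import numpy as np, cv2
def tri(q, cams=("scene","side")):
    pass
def ray(cam,px,P=None):
    P=P or camera_params(cam); K,R,t=map(np.array,(P["K"],P["R"],P["t"]))
    d=R.T@np.linalg.solve(K,[px[0],px[1],1.]); return -R.T@t,d/np.linalg.norm(d)
def atz(cam,px,z,P=None):
    o,d=ray(cam,px,P); return o+d*(z-o[2])/d[2]
def meet(rays):
    A=sum(np.eye(3)-np.outer(d,d) for o,d in rays); b=sum((np.eye(3)-np.outer(d,d))@o for o,d in rays)
    return np.linalg.solve(A,b)
def proj(cam,X,P=None):
    P=P or camera_params(cam); x=np.array(P["K"])@(np.array(P["R"])@np.array(X)+np.array(P["t"])); return x[:2]/x[2]
E
python3 - <<'E'
from h import *
np.set_printoptions(precision=4,suppress=True)
s=state(); print(s)
for c in("scene","side"):
    im=camera(c); cv2.imwrite(f"pics/{c}0.png",im)
    for q in ["tray0","home0","home1","home2","rack","knob","button_hole","fanbox","stylus","stand","small_bowl","sweet_a","weight"]:
        r=place_of(q,c); print(c,q,[(np.round(a["location"]).tolist(),round(a["confidence"],2), atz(c,a["location"],{"knob":.045,"button_hole":.075,"home0":.006,"home1":.006,"home2":.006,"stylus":.004}.get(q,0))[:2].round(3).tolist()) for a in r])
E
```

```text
{'clock': 0.0, 'joint_pos': array([-1.139 ,  0.0875,  0.1751,  1.6598, -0.    ,  1.5708]), 'joint_velocities': array([-0.0029,  0.0004, -0.0016,  0.0009,  0.0009, -0.0004]), 'joint_efforts': array([ -0.0008, -52.0385,  46.4809,   0.0158,  -0.0001,  -0.    ]), 'tcp_pos': array([ 0.2302, -0.4995,  0.404 ]), 'tool_rot': array([-3.0674, -0.6728,  0.0005]), 'ft_force': array([ 0.9344, -0.1413,  0.1695]), 'ft_torque': array([ 0.0196, -0.0338,  0.0386]), 'finger_force': 0.0, 'width': 0.0854345033814687}
scene tray0 [([332.0, 225.0], 0.83, [0.373, 0.229]), ([379.0, 245.0], 0.66, [0.529, 0.236])]
scene home0 [([354.0, 284.0], 0.97, [0.606, 0.063]), ([324.0, 295.0], 0.74, [0.591, -0.013]), ([294.0, 307.0], 0.61, [0.578, -0.086])]
scene home1 [([354.0, 284.0], 0.97, [0.606, 0.063]), ([324.0, 295.0], 0.74, [0.591, -0.013]), ([294.0, 307.0], 0.61, [0.578, -0.086])]
scene home2 [([354.0, 284.0], 0.97, [0.606, 0.063]), ([324.0, 295.0], 0.74, [0.591, -0.013]), ([294.0, 307.0], 0.61, [0.578, -0.086])]
scene rack [([311.0, 286.0], 0.75, [0.54, -0.003])]
scene knob [([143.0, 338.0], 0.59, [0.497, -0.36
[... 913 characters left out ...]
7, -0.013]), ([292.0, 276.0], 0.66, [0.592, 0.059])]
side rack [([326.0, 263.0], 0.77, [0.533, 0.001])]
side knob [([314.0, 232.0], 0.69, [0.569, -0.042]), ([371.0, 158.0], 0.43, [0.499, -0.377])]
side button_hole [([332.0, 149.0], 0.75, [0.598, -0.349])]
side fanbox [([341.0, 169.0], 0.88, [0.582, -0.376])]
side stylus [([308.0, 201.0], 0.74, [0.629, -0.207]), ([270.0, 200.0], 0.71, [0.724, -0.193])]
side stand [([307.0, 202.0], 0.61, [0.632, -0.21])]
side small_bowl [([221.0, 362.0], 0.59, [0.657, 0.291])]
side sweet_a [([250.0, 451.0], 0.81, [0.55, 0.432]), ([224.0, 424.0], 0.77, [0.606, 0.401])]
side weight [([388.0, 211.0], 0.7, [0.427, -0.212]), ([307.0, 203.0], 0.69, [0.631, -0.203])]
```

View pics/scene0.png

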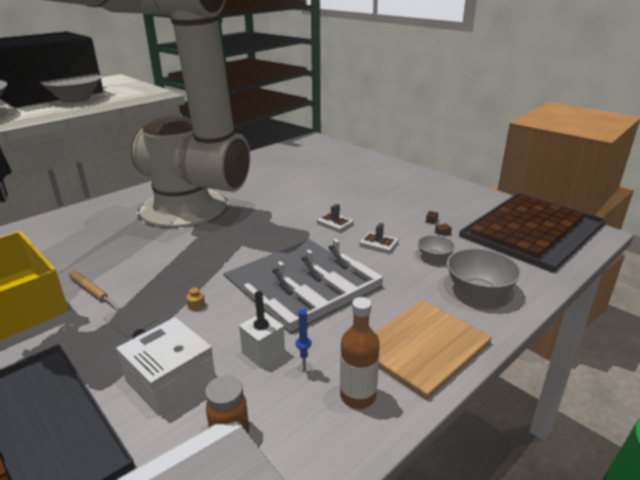

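View pics/side0.png

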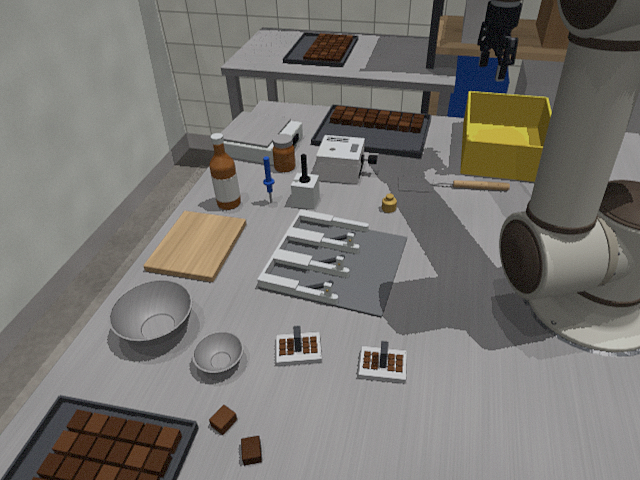

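Scene: two trays, at about (332,220) and (379,240), with the rack between them and the stand. The black stylus is in its stand at (262,310), and the blue look-alike is at (303,330). Side view agrees. Next is a look from above with the wrist camera.

```bash
cat >> h.py <<'E'
from scipy.spatial.transform import Rotation as Ro
def goto(x,y,z,psi,tip=0.155):
    """print the shift/turn (move units) bringing the grasp point to x,y,z with tool x at angle psi, pointing down"""
    s=state(); R0=Ro.from_rotvec(s["tool_rot"]); Rt=Ro.from_euler("z",psi)*Ro.from_euler("x",np.pi)
    d=R0.inv().apply(np.array([x,y,z+tip])-s["tcp_pos"])/0.25; r=(R0.inv()*Rt).as_rotvec()/1.5
    print("goto",d.round(4),"rot",r.round(4)," t",round(s["clock"],2))
def gp():
    s=state(); R=Ro.from_rotvec(s["tool_rot"]); p=s["tcp_pos"]+R.apply([0,0,.155]); x=R.apply([1,0,0])
    print("gp",p.round(4),"psi",round(np.arctan2(x[1],x[0]),4),"w",round(s["width"],4),"F",s["ft_force"].round(1),"t",round(s["clock"],2),"tilt",R.apply([0,0,1])[:2].round(4))
E
python3 -c "
from h import *
goto(0.3,-.2,.3,1.0); goto(.42,.1,.3,1.4); print(camera_params('wrist'))"
```

```text
goto [ 0.755  -0.9712 -0.2012] rot [ 0.      0.     -0.3788]  t 1.4
goto [ 1.6932 -1.8602 -0.2012] rot [ 0.      0.     -0.6455]  t 1.4
{'K': array([[392.18148995,   0.        , 320.09204339],
       [  0.        , 392.18148995, 235.96612402],
       [  0.        ,   0.        ,   1.        ]]), 'R': array([[ 4.16925350e-01, -9.08940346e-01, -8.37383186e-04],
       [-8.74933924e-01, -4.01576115e-01,  2.70605343e-01],
       [-2.46300387e-01, -1.12089572e-01, -9.62690006e-01]]), 't': array([-0.54947452, -0.03398343,  0.37904893])}
```

```bash
python3 -m pendant '[{"dx":0.75,"dy":-0.97,"dz":-0.2,"rz":-0.38},{"dx":0.75,"dy":-0.97,"dz":-0.2,"rz":-0.38},{"dx":0.75,"dy":-0.97,"dz":-0.2,"rz":-0.38},{"dx":0.75,"dy":-0.97,"dz":-0.2,"rz":-0.38},{"dx":0.75,"dy":-0.97,"dz":-0.2,"rz":-0.38},{"dx":0.75,"dy":-0.97,"dz":-0.2,"rz":-0.38},{"dx":0.75,"dy":-0.97,"dz":-0.2,"rz":-0.38},{"dx":0.75,"dy":-0.97,"dz":-0.2,"rz":-0.38}]'; python3 -c "
from h import *
gp();goto(.42,.1,.3,1.4)"
```

```text
gp [ 0.2302 -0.4995  0.2497] psi 0.4318 w 0.0853 F [0.8 0.3 0.4] t 1.4 tilt [ 0. -0.]
goto [ 1.6932 -1.8602 -0.2012] rot [ 0.      0.     -0.6455]  t 1.4invalid input at $[0]: expected keys rx, ry, rz, dx, dy, dz, fingers
```

```bash
python3 -m pendant '[{"dx":0.75,"dy":-0.97,"dz":-0.2,"rx":0,"ry":0,"rz":-0.38,"fingers":1},{"dx":0.75,"dy":-0.97,"dz":-0.2,"rx":0,"ry":0,"rz":-0.38,"fingers":1},{"dx":0.75,"dy":-0.97,"dz":-0.2,"rx":0,"ry":0,"rz":-0.38,"fingers":1},{"dx":0.75,"dy":-0.97,"dz":-0.2,"rx":0,"ry":0,"rz":-0.38,"fingers":1},{"dx":0.75,"dy":-0.97,"dz":-0.2,"rx":0,"ry":0,"rz":-0.38,"fingers":1},{"dx":0.75,"dy":-0.97,"dz":-0.2,"rx":0,"ry":0,"rz":-0.38,"fingers":1},{"dx":0.75,"dy":-0.97,"dz":-0.2,"rx":0,"ry":0,"rz":-0.38,"fingers":1},{"dx":0.75,"dy":-0.97,"dz":-0.2,"rx":0,"ry":0,"rz":-0.38,"fingers":1}]'; python3 -c "
from h import *
gp();goto(.44,.1,.32,1.4)"
```

```text
clock: 2.2
tcp_pos: [0.2992, -0.1995, 0.4554]
tool_rot: [2.751, 1.513, 0.001]
ft_force: [-0.2, 0.2, -0.3]
width: 0.085
finger_force: 0.0
gp [ 0.2994 -0.1997  0.3004] psi 1.0053 w 0.085 F [-0.2  0.2 -0.3] t 2.2 tilt [ 0.0016 -0.0011]
goto [ 1.3133 -0.1663 -0.0788] rot [ 0.0013  0.0003 -0.2632]  t 2.2
```

```bash
python3 -m pendant '[{"dx":1,"dy":-0.2,"dz":-0.1,"rx":0,"ry":0,"rz":-0.26,"fingers":1},{"dx":1,"dy":-0.2,"dz":-0.1,"rx":0,"ry":0,"rz":-0.26,"fingers":1},{"dx":1,"dy":-0.2,"dz":-0.1,"rx":0,"ry":0,"rz":-0.26,"fingers":1},{"dx":1,"dy":-0.2,"dz":-0.1,"rx":0,"ry":0,"rz":-0.26,"fingers":1},{"dx":1,"dy":-0.2,"dz":-0.1,"rx":0,"ry":0,"rz":-0.26,"fingers":1},{"dx":1,"dy":-0.2,"dz":-0.1,"rx":0,"ry":0,"rz":-0.26,"fingers":1},{"dx":1,"dy":-0.2,"dz":-0.1,"rx":0,"ry":0,"rz":-0.26,"fingers":1},{"dx":1,"dy":-0.2,"dz":-0.1,"rx":0,"ry":0,"rz":-0.26,"fingers":1}]'; cat > look.py <<'E'
from h import *
import sys
def look(name,qs):
    P=camera_params("wrist"); im=camera("wrist"); cv2.imwrite(f"pics/{name}.png",im)
    for q in qs:
        z={"knob":.045,"button_hole":.075,"stylus":.004,"home0":.006}.get(q,0)
        print(q,[(np.round(a["location"],1).tolist(),round(a["confidence"],2),atz("wrist",a["location"],z,P)[:2].round(4).tolist()) for a in place_of(q,"wrist")])
    return P,im
if __name__=="__main__":
    gp(); look(sys.argv[1],sys.argv[2:])
E
python3 look.py w1 tray0 home0 rack stand weight small_bowl; python3 -c "
from h import *
P=camera_params('wrist');print(P)"
```

```text
clock: 3.0
tcp_pos: [0.3918, 0.0355, 0.4792]
tool_rot: [-2.412, -2.012, 0.002]
ft_force: [-0.2, -0.2, -0.0]
width: 0.0852
finger_force: 0.0
gp [0.3917 0.0354 0.3242] psi 1.3905 w 0.0852 F [-0.2 -0.2 -0. ] t 3.0 tilt [-0.001  -0.0005]
tray0 []
home0 [([498.3, 198.6], 0.82, [0.5891, -0.0121]), ([502.4, 126.3], 0.69, [0.5982, 0.0669]), ([497.2, 263.7], 0.61, [0.583, -0.091])]
rack [([454.9, 201.5], 0.79, [0.542, -0.008])]
stand [([542.2, 338.3], 0.63, [0.6359, -0.2057])]
weight [([380.6, 376.9], 0.68, [0.4245, -0.2251])]
small_bowl []
{'K': array([[392.18148995,   0.        , 320.09204339],
       [  0.        , 392.18148995, 235.96612402],
       [  0.        ,   0.        ,   1.        ]]), 'R': array([[ 9.83441386e-01, -1.81226288e-01, -2.69380331e-04],
       [-1.74434070e-01, -9.46983823e-01,  2.69804363e-01],
       [-4.91507420e-02, -2.65289787e-01, -9.62915123e-01]]), 't': array([-0.37842947,  0.0475529 ,  0.47948466])}
```

View pics/w1.png

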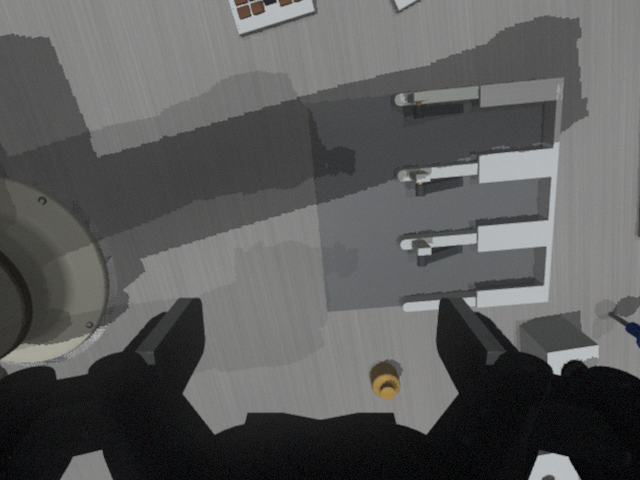

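The wrist view shows the rack plate with front corners at (309,103) and (327,311), and end-wall tops at (562,79) and (547,303). The tray edges are just cut off at the top. I fit the rack, then move over the trays.

```bash
cat > rack.py <<'E'
from h import *
from scipy.optimize import least_squares
def fit(P,pts,yaw=-.15):
    # pts: list of (model xyz, pixel)
    def f(p):
        c,s=np.cos(p[2]),np.sin(p[2])
        return np.concatenate([proj("wrist",[p[0]+c*m[0]-s*m[1],p[1]+s*m[0]+c*m[1],m[2]],P)-u for m,u in pts])
    r=least_squares(f,[.54,0,yaw]); return r.x,r.fun
E
python3 -c "
from rack import *
x,f=fit(camera_params('wrist'),[((-.16,.123,.006),(309,103)),((-.16,-.123,.006),(327,311)),((.1,.123,.027),(562,79)),((.1,-.123,.027),(547,303))])
print(x.round(4),f.round(1))
goto(.42,.2,.32,1.45)"
python3 -m pendant '[{"dx":0.65,"dy":-0.1,"dz":0,"rx":0,"ry":0,"rz":0,"fingers":1},{"dx":0.65,"dy":-0.1,"dz":0,"rx":0,"ry":0,"rz":0,"fingers":1},{"dx":0.65,"dy":-0.1,"dz":0,"rx":0,"ry":0,"rz":0,"fingers":1},{"dx":0.65,"dy":-0.1,"dz":0,"rx":0,"ry":0,"rz":0,"fingers":1},{"dx":0.65,"dy":-0.1,"dz":0,"rx":0,"ry":0,"rz":0,"fingers":1},{"dx":0.65,"dy":-0.1,"dz":0,"rx":0,"ry":0,"rz":0,"fingers":1}]'; python3 look.py w2 tray0 home0 rack
python3 -c "
from h import *
for q in ('tray0',): print(recognise(q,'wrist'))"
```

```text
[ 0.542  -0.0086 -0.0965] [-1.8  0.3 -1.1  0.8  2.4 -0.2  0.2 -0.3]
goto [ 0.6658 -0.0051  0.0193] rot [ 0.0003 -0.     -0.0398]  t 3.35
clock: 3.95
tcp_pos: [0.3959, 0.2006, 0.4797]
tool_rot: [2.411, 2.014, -0.001]
ft_force: [-0.2, -0.1, -0.0]
width: 0.0854
finger_force: 0.0
gp [0.3958 0.2005 0.3247] psi 1.3922 w 0.0854 F [-0.2 -0.1 -0. ] t 3.95 tilt [-0.0002 -0.0004]
tray0 [([431.5, 133.3], 0.97, [0.5279, 0.2384]), ([296.0, 156.7], 0.92, [0.3754, 0.2403])]
home0 [([503.0, 268.4], 0.72, [0.5944, 0.067]), ([503.9, 322.3], 0.69, [0.5915, -0.0053])]
rack []
[{'extent': [253.6, 121.4, 342.9, 194.7], 'confidence': 0.57}, {'extent': [388.4, 87.9, 479.0, 173.7], 'confidence': 0.56}]
```

View pics/w2.png

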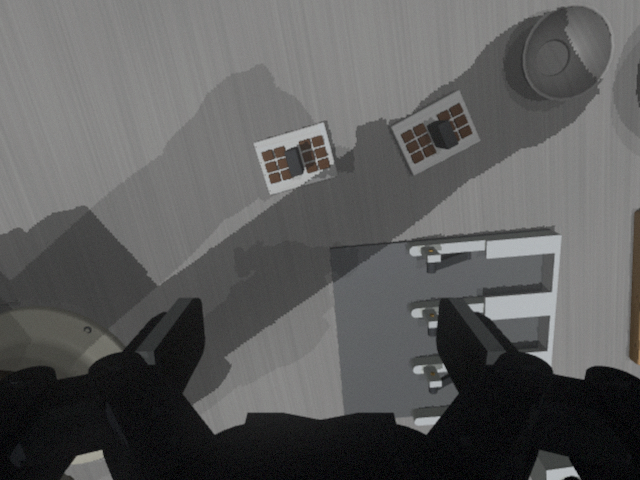

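Trays lie at (296,157) with rim corners (254,142), (326,121), (337,178) and (269,194), and at (434,132) with corners (390,126), (460,90), (480,136) and (413,174).

```bash
python3 -c "
from rack import *
P=camera_params('wrist'); m=[(-.04,.03,.014),(.04,.03,.014),(.04,-.03,.014),(-.04,-.03,.014)]
for c in ([(254,142),(326,121),(337,178),(269,194)],[(390,126),(460,90),(480,136),(413,174)]):
    x,f=fit(P,list(zip(m,c)),.2); print(x.round(4),f.round(1)); print(x[2]+np.pi/2)
    goto(x[0],x[1],.13,x[2]+np.pi/2)
for cam in ('scene','side'): print(proj(cam,[.376,.24,0]),proj(cam,[.529,.239,0]))
"
```

```text
[0.3768 0.2381 0.0605] [-0.6 -1.1 -0.5  1.4  1.4 -0.8 -0.3  0.5]
1.6313108812779924
goto [ 0.136  -0.1031  0.78  ] rot [ 4.000e-04 -1.000e-04 -1.609e-01]  t 4.2
[0.5292 0.2391 0.32  ] [-0.3 -0.6 -1.2 -3.   1.   3.   0.6  0.9]
1.8907945793156316
goto [0.2493 0.4957 0.7804] rot [ 4.000e-04 -1.000e-04 -3.338e-01]  t 4.2
[335.91068626 223.84687794] [379.38203991 244.56534713]
[381.86062291 367.83403633] [297.93565186 351.68377582]
```

```bash
python3 -m pendant '[{"dx":0.14,"dy":-0.1,"dz":0.6,"rx":0,"ry":0,"rz":-0.16,"fingers":1},{"dx":0.14,"dy":-0.1,"dz":0.78,"rx":0,"ry":0,"rz":-0.16,"fingers":1},{"dx":0.14,"dy":-0.1,"dz":0.78,"rx":0,"ry":0,"rz":-0.16,"fingers":1},{"dx":0.14,"dy":-0.1,"dz":0.78,"rx":0,"ry":0,"rz":-0.16,"fingers":1},{"dx":0.14,"dy":-0.1,"dz":0.78,"rx":0,"ry":0,"rz":-0.16,"fingers":1},{"dx":0.14,"dy":-0.1,"dz":0.78,"rx":0,"ry":0,"rz":-0.16,"fingers":1}]'; python3 look.py w3 tray0; python3 -c "
from h import *
goto(.3768,.2381,.046,1.631)"
```

```text
clock: 4.8
tcp_pos: [0.3776, 0.2395, 0.2858]
tool_rot: [2.153, 2.288, -0.0]
ft_force: [-0.8, 0.7, 1.3]
width: 0.085
finger_force: 0.0
gp [0.3776 0.2395 0.1308] psi 1.6315 w 0.085 F [-0.8  0.7  1.3] t 4.8 tilt [-0.0001 -0.0002]
tray0 [([321.5, 233.7], 0.74, [0.3787, 0.2385]), ([541.7, 246.5], 0.74, [0.5286, 0.2383])]
goto [-0.0076 -0.0085  0.3478] rot [ 0.0026 -0.0013  0.0001]  t 4.9
```

View pics/w3.png

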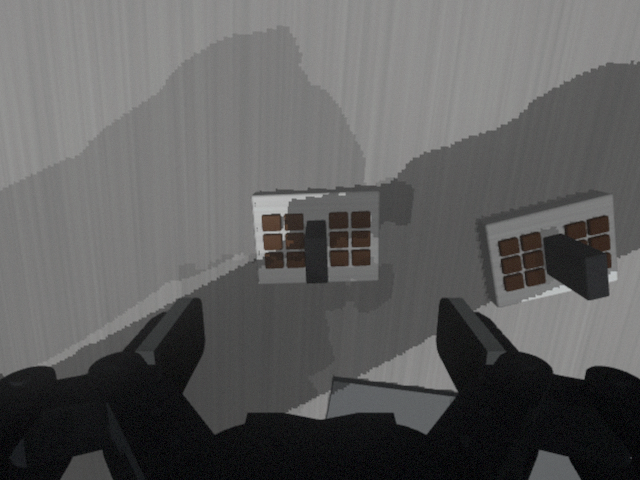

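Tray A is centred at (318,235), square with the fingers. Descending to grip its lug.

```bash
python3 -m pendant '[{"dx":0,"dy":0,"dz":0.18,"rx":0,"ry":0,"rz":0,"fingers":1},{"dx":0,"dy":0,"dz":0.34,"rx":0,"ry":0,"rz":0,"fingers":1},{"dx":0,"dy":0,"dz":0.34,"rx":0,"ry":0,"rz":0,"fingers":1},{"dx":0,"dy":0,"dz":0.34,"rx":0,"ry":0,"rz":0,"fingers":1},{"dx":0,"dy":0,"dz":0.34,"rx":0,"ry":0,"rz":0,"fingers":-1},{"dx":0,"dy":0,"dz":0.34,"rx":0,"ry":0,"rz":0,"fingers":-1},{"dx":0,"dy":0,"dz":0.34,"rx":0,"ry":0,"rz":0,"fingers":-1},{"dx":0,"dy":0,"dz":0.34,"rx":0,"ry":0,"rz":0,"fingers":-1},{"dx":0,"dy":0,"dz":0.34,"rx":0,"ry":0,"rz":0,"fingers":-1},{"dx":0,"dy":0,"dz":0.34,"rx":0,"ry":0,"rz":0,"fingers":-1},{"dx":0,"dy":0,"dz":0.34,"rx":0,"ry":0,"rz":0,"fingers":-1},{"dx":0,"dy":0,"dz":0.34,"rx":0,"ry":0,"rz":0,"fingers":-1}]' 70; python3 -m pendant '[{"dx":0,"dy":0,"dz":-0.15,"rx":0,"ry":0,"rz":0,"fingers":-1},{"dx":0,"dy":0,"dz":-0.3,"rx":0,"ry":0,"rz":0,"fingers":-1},{"dx":0,"dy":0,"dz":-0.3,"rx":0,"ry":0,"rz":0,"fingers":-1},{"dx":0,"dy":0,"dz":-0.3,"rx":0,"ry":0,"rz":0,"fingers":-1},{"dx":0,"dy":0,"dz":-0.3,"rx":0,"ry":0,"rz":0,"fingers":-1}]'; python3 - <<'E'
from h import *
gp()
th=-.0965;c,s=np.cos(th),np.sin(th)
def W(x,y): return .542+c*x-s*y, -.0086+s*x+c*y
for l,y in ((0,.078),(1,0)): print(l,W(-.115,y),W(.049,y),th+np.pi/2)
goto(*W(-.12,0),.1,th+np.pi/2)
E
```

```text
clock: 6.1
tcp_pos: [0.3776, 0.2401, 0.2002]
tool_rot: [2.153, 2.288, 0.001]
ft_force: [-1.5, -0.8, 6.2]
width: 0.011
finger_force: 69.3
clock: 6.6
tcp_pos: [0.3772, 0.2398, 0.2732]
tool_rot: [-2.152, -2.288, 0.003]
ft_force: [0.1, 0.3, -2.5]
width: 0.0114
finger_force: 69.3
gp [0.3769 0.2396 0.1182] psi 1.6318 w 0.0114 F [ 0.1  0.3 -2.5] t 6.6 tilt [-0.0019 -0.0012]
0 (np.float64(0.43505036220076604), np.float64(0.08011738823146596)) (np.float64(0.5982873500898575), np.float64(0.06431593940875913)) 1.4742963267948965
1 (np.float64(0.42753503898021034), np.float64(0.0024802842354346693)) (np.float64(0.5907720268693017), np.float64(-0.013321164587272163)) 1.4742963267948965
goto [-0.9566  0.1234  0.0736] rot [-0.0012  0.0008  0.105 ]  t 6.6
```

```bash
python3 -m pendant '[{"dx":-0.96,"dy":0.12,"dz":0.1,"rx":0,"ry":0,"rz":0.1,"fingers":-1},{"dx":-0.96,"dy":0.12,"dz":0.1,"rx":0,"ry":0,"rz":0.1,"fingers":-1},{"dx":-0.96,"dy":0.12,"dz":0.1,"rx":0,"ry":0,"rz":0.1,"fingers":-1},{"dx":-0.96,"dy":0.12,"dz":0.1,"rx":0,"ry":0,"rz":0.1,"fingers":-1},{"dx":-0.96,"dy":0.12,"dz":0.1,"rx":0,"ry":0,"rz":0.1,"fingers":-1},{"dx":-0.96,"dy":0.12,"dz":0.1,"rx":0,"ry":0,"rz":0.1,"fingers":-1},{"dx":-0.96,"dy":0.12,"dz":0.1,"rx":0,"ry":0,"rz":0.1,"fingers":-1},{"dx":-0.96,"dy":0.12,"dz":0.1,"rx":0,"ry":0,"rz":0.1,"fingers":-1}]'; python3 look.py w4 tray0 home0 rack
```

```text
clock: 7.4
tcp_pos: [0.4218, 0.0028, 0.2489]
tool_rot: [-2.317, -2.12, 0.001]
ft_force: [0.1, 0.9, -2.5]
width: 0.011
finger_force: 69.1
gp [0.4216 0.0029 0.0939] psi 1.4822 w 0.011 F [ 0.1  0.9 -2.5] t 7.4 tilt [-0.0015  0.0003]
tray0 [([317.9, 285.9], 0.91, [0.4181, -0.0202])]
home0 [([619.8, 252.4], 0.96, [0.5907, -0.0126]), ([593.3, 373.1], 0.84, [0.5833, -0.091])]
rack [([533.1, 248.4], 0.97, [0.5448, -0.008])]
```

View pics/w4.png

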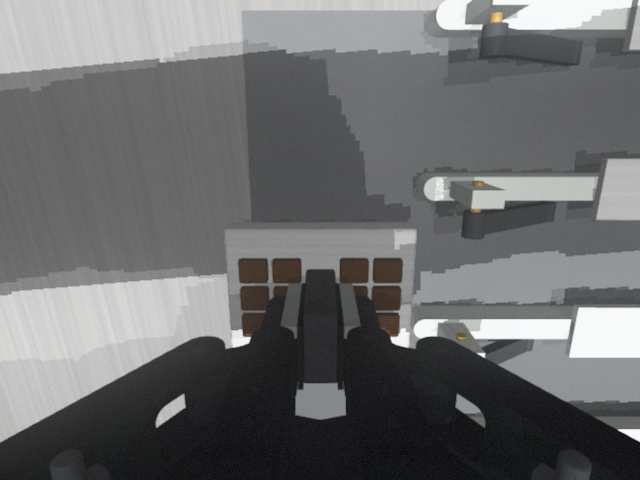

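The tray is level in hand with far rim corners (225,230) and (416,230). Wall ends show at (423,188), (414,328) and (438,17), lip corners at (600,159), (596,220), (576,307) and (568,357), and the plate corner at (244,11).

```bash
cat >> rack.py <<'E'
def report(x):
    c,s=np.cos(x[2]),np.sin(x[2]); return lambda a,b:(x[0]+c*a-s*b, x[1]+s*a+c*b)
E
python3 - <<'E'
from rack import *
P=camera_params('wrist')
x,f=fit(P,[((-.07,.039,.027),(423,188)),((-.07,-.039,.027),(414,328)),((-.07,.117,.027),(438,17)),((.016,.054,.027),(600,159)),((.016,.024,.027),(596,220)),((.016,-.024,.027),(576,307)),((.016,-.054,.027),(568,357)),((-.16,.123,.006),(244,11))])
print("rack",x.round(4),f.round(1))
t,f=fit(P,[((-.04,.03,.063),(225,230)),((.04,.03,.063),(416,230))],-.09); print("tray",t.round(4),f.round(1))
W=report(x)
for l,y in ((0,.078),(1,0)): print(l,np.round(W(-.115,y)+W(.049,y),4))
gp()
E
```

```text
rack [ 0.5426 -0.008  -0.0911] [ 1.4  2.  -0.3  4.4 -0.4 -4.3  5.5  0.5 -2.4  0.2  0.5  0.7 -1.1  0.
 -3.5 -0.5]
tray [ 0.422   0.001  -0.0884] [-2.   0.1  2.   0.1]
0 [0.4352 0.0801 0.5985 0.0652]
1 [ 0.4281  0.0024  0.5914 -0.0125]
gp [0.422  0.0033 0.0946] psi 1.4839 w 0.0107 F [ 0.3 -0.7 -2. ] t 7.6 tilt [-0.0001  0.0001]
```

```bash
python3 -c "
from h import *
goto(.4229,.0052,.0525,1.4773)"
```

```text
goto [0.0079 0.0029 0.1685] rot [-0.0001 -0.      0.0044]  t 7.6
```

```bash
python3 -m pendant '[{"dx":0.008,"dy":0,"dz":0.08,"rx":0,"ry":0,"rz":0.0044,"fingers":-1},{"dx":0.008,"dy":0,"dz":0.14,"rx":0,"ry":0,"rz":0.0044,"fingers":-1},{"dx":0.008,"dy":0.003,"dz":0.166,"rx":0,"ry":0,"rz":0.0044,"fingers":-1},{"dx":0.008,"dy":0.003,"dz":0.166,"rx":0,"ry":0,"rz":0.0044,"fingers":-1},{"dx":0.008,"dy":0.003,"dz":0.166,"rx":0,"ry":0,"rz":0.0044,"fingers":-1}]'; python3 -c "
from h import *
gp();goto(.4229,.0052,.0525,1.4773)"; python3 -m pendant '[{"dx":0,"dy":0.05,"dz":0,"rx":0,"ry":0,"rz":0,"fingers":-1},{"dx":0,"dy":0.1,"dz":0,"rx":0,"ry":0,"rz":0,"fingers":-1},{"dx":0,"dy":0.15,"dz":0,"rx":0,"ry":0,"rz":0,"fingers":-1},{"dx":0,"dy":0.2,"dz":0,"rx":0,"ry":0,"rz":0,"fingers":-1},{"dx":0,"dy":0.25,"dz":0,"rx":0,"ry":0,"rz":0,"fingers":-1},{"dx":0,"dy":0.28,"dz":0,"rx":0,"ry":0,"rz":0,"fingers":-1},{"dx":0,"dy":0.28,"dz":0,"rx":0,"ry":0,"rz":0,"fingers":-1}]'; python3 look.py w5 tray0 home0 rack
```

```text
clock: 8.1
tcp_pos: [0.4232, 0.0045, 0.2088]
tool_rot: [2.324, 2.113, 0.001]
ft_force: [-0.1, -0.9, -1.7]
width: 0.0106
finger_force: 69.0
gp [0.4233 0.0045 0.0538] psi 1.4758 w 0.0106 F [-0.1 -0.9 -1.7] t 8.1 tilt [0.0006 0.    ]
goto [ 0.0028 -0.0015  0.0052] rot [ 0.0004 -0.     -0.001 ]  t 8.1
clock: 8.8
tcp_pos: [0.4934, -0.0025, 0.2086]
tool_rot: [2.325, 2.112, 0.001]
ft_force: [-0.4, -0.7, -1.9]
width: 0.0106
finger_force: 69.1
gp [ 0.4935 -0.0025  0.0536] psi 1.4751 w 0.0106 F [-0.4 -0.7 -1.9] t 8.8 tilt [ 0.0007 -0.    ]
tray0 [([320.9, 283.0], 0.77, [0.4936, -0.0073])]
home0 [([556.1, 101.1], 0.61, [0.5987, 0.0663]), ([525.9, 277.9], 0.6, [0.5896, -0.0116])]
rack [([422.9, 274.6], 0.92, [0.5431, -0.0078])]
```

View pics/w5.png

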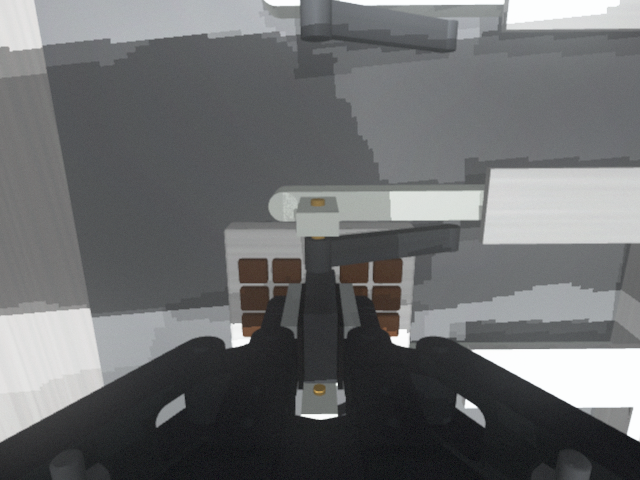

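Tray is inside the lane (left edge row 225, wall foot row 222), its front just before the catch nose. Pushing on.

```bash
python3 -m pendant '[{"dx":0.002,"dy":0.05,"dz":0.004,"rx":0,"ry":0,"rz":0,"fingers":-1},{"dx":0.002,"dy":0.1,"dz":0.004,"rx":0,"ry":0,"rz":0,"fingers":-1},{"dx":0.002,"dy":0.15,"dz":0.004,"rx":0,"ry":0,"rz":0,"fingers":-1},{"dx":0.002,"dy":0.2,"dz":0.004,"rx":0,"ry":0,"rz":0,"fingers":-1},{"dx":0.002,"dy":0.25,"dz":0.004,"rx":0,"ry":0,"rz":0,"fingers":-1},{"dx":0.002,"dy":0.25,"dz":0.004,"rx":0,"ry":0,"rz":0,"fingers":-1}]'; python3 -c "
from h import *
gp();goto(.5912,-.0107,.0525,1.4765)"
```

```text
clock: 9.6
tcp_pos: [0.5561, -0.0081, 0.2071]
tool_rot: [2.325, 2.112, 0.001]
ft_force: [-0.1, 0.9, -3.9]
width: 0.0113
finger_force: 69.1
gp [ 0.5562 -0.0081  0.0521] psi 1.475 w 0.0113 F [-0.1  0.9 -3.9] t 9.6 tilt [ 0.0006 -0.    ]
goto [ 0.0031  0.1408 -0.0014] rot [ 0.0004 -0.     -0.001 ]  t 9.6
```

```bash
python3 -m pendant '[{"dx":0.002,"dy":0.05,"dz":0,"rx":0,"ry":0,"rz":0,"fingers":-1},{"dx":0.002,"dy":0.09,"dz":0,"rx":0,"ry":0,"rz":0,"fingers":-1},{"dx":0.002,"dy":0.12,"dz":0,"rx":0,"ry":0,"rz":0,"fingers":-1},{"dx":0.002,"dy":0.14,"dz":0,"rx":0,"ry":0,"rz":0,"fingers":-1},{"dx":0.002,"dy":0.145,"dz":0,"rx":0,"ry":0,"rz":0,"fingers":-1},{"dx":0.002,"dy":0.145,"dz":0,"rx":0,"ry":0,"rz":0,"fingers":-1}]'; python3 look.py w6 tray0 home0 rack
```

```text
clock: 10.2
tcp_pos: [0.5911, -0.0109, 0.2071]
tool_rot: [-2.325, -2.113, 0.0]
ft_force: [-0.2, -0.1, -3.0]
width: 0.011
finger_force: 69.1
gp [ 0.591  -0.0109  0.0521] psi 1.4752 w 0.011 F [-0.2 -0.1 -3. ] t 10.2 tilt [-0.0003 -0.    ]
tray0 [([319.3, 283.5], 0.85, [0.5903, -0.0153])]
home0 [([317.2, 102.6], 0.84, [0.5975, 0.0669]), ([319.1, 423.5], 0.61, [0.5828, -0.0907])]
rack [([220.9, 277.2], 0.91, [0.5435, -0.0074])]
```

View pics/w6.png

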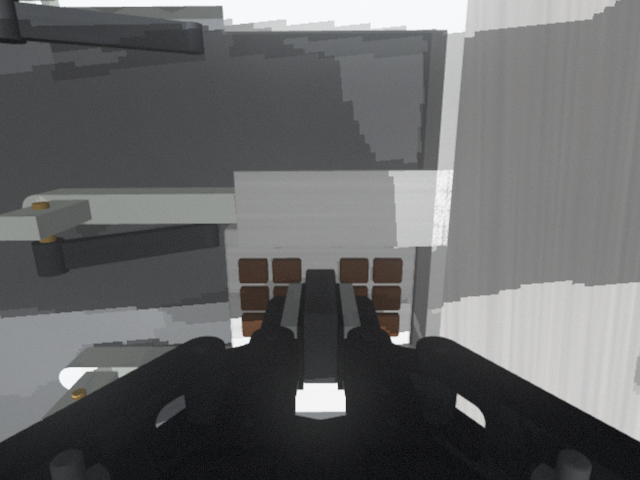

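Tray is nearly home, with the catch nose at (220,235) beside the rear rim at column 227. I push gently to the end wall, then release.

```bash
python3 -m pendant '[{"dx":0,"dy":0.006,"dz":0,"rx":0,"ry":0,"rz":0,"fingers":-1},{"dx":0,"dy":0.01,"dz":0,"rx":0,"ry":0,"rz":0,"fingers":-1},{"dx":0,"dy":0.01,"dz":0,"rx":0,"ry":0,"rz":0,"fingers":-1}]'
```

```text
clock: 10.7
tcp_pos: [0.5937, -0.0112, 0.2072]
tool_rot: [2.325, 2.113, 0.0]
ft_force: [-0.3, 0.4, -2.4]
width: 0.0108
finger_force: 69.2
```

```bash
python3 -m pendant '[{"dx":0,"dy":0,"dz":0.004,"rx":0,"ry":0,"rz":0,"fingers":-1},{"dx":0,"dy":0,"dz":0.004,"rx":0,"ry":0,"rz":0,"fingers":-0.4},{"dx":0,"dy":0,"dz":0.004,"rx":0,"ry":0,"rz":0,"fingers":-0.4},{"dx":0,"dy":0,"dz":0.004,"rx":0,"ry":0,"rz":0,"fingers":-0.4},{"dx":0,"dy":0,"dz":0,"rx":0,"ry":0,"rz":0,"fingers":-0.4},{"dx":0,"dy":0,"dz":-0.1,"rx":0,"ry":0,"rz":0,"fingers":-0.4},{"dx":0,"dy":0,"dz":-0.25,"rx":0,"ry":0,"rz":0,"fingers":-0.4},{"dx":0,"dy":0,"dz":-0.4,"rx":0,"ry":0,"rz":0,"fingers":1},{"dx":0,"dy":0,"dz":-0.5,"rx":0,"ry":0,"rz":0,"fingers":1},{"dx":0,"dy":0,"dz":-0.5,"rx":0,"ry":0,"rz":0,"fingers":1},{"dx":0,"dy":0,"dz":-0.5,"rx":0,"ry":0,"rz":0,"fingers":1}]'; python3 look.py w7 tray0 home0 rack; python3 - <<'E'
from h import *
im=camera("side"); print(place_of("tray0","side"), place_of("tray0","scene") if camera("scene") is not None else 0)
crop=cv2.resize(im[200:390,230:430],None,fx=3,fy=3,interpolation=cv2.INTER_CUBIC)
w=cv2.imread("pics/w7.png"); w=cv2.resize(w,None,fx=.9,fy=.9)
cv2.imwrite("pics/s7.png",crop[:570,:600])
E
```

```text
clock: 11.8
tcp_pos: [0.5937, -0.0111, 0.3326]
tool_rot: [2.324, 2.112, 0.001]
ft_force: [-1.1, -0.4, -0.9]
width: 0.0812
finger_force: 0.0
gp [ 0.5938 -0.0112  0.1776] psi 1.4752 w 0.0812 F [-1.1 -0.4 -0.9] t 11.8 tilt [ 0.0011 -0.0001]
tray0 [([323.0, 223.0], 0.64, [0.5958, -0.0164])]
home0 [([317.9, 311.9], 0.63, [0.5845, -0.0899]), ([313.2, 114.5], 0.62, [0.5966, 0.0658])]
rack [([254.6, 219.3], 0.77, [0.5424, -0.0082])]
[{'location': [300.5, 253.5], 'confidence': 0.96}, {'location': [298.5, 350.4], 'confidence': 0.67}] [{'location': [321.3, 293.6], 'confidence': 0.9}, {'location': [379.4, 245.1], 'confidence': 0.87}]
```

View pics/w7.png

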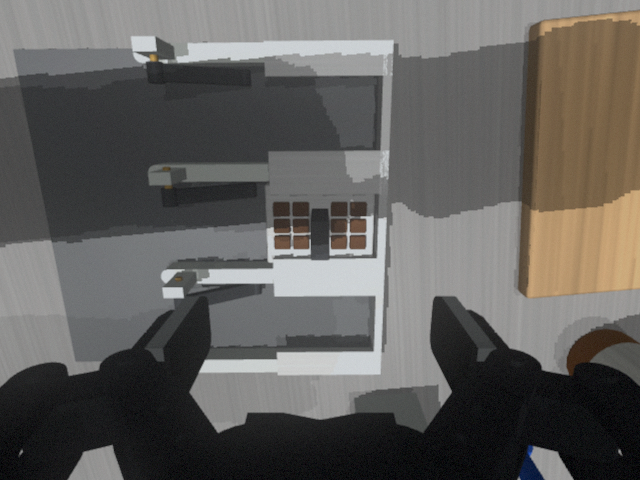

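Tray is home in lane 1 with catch nose at (256,188), behind the rear rim at column 267 and down like the other two catches. Now for the second tray.

```bash
python3 -c "
from h import *
goto(.5292,.2391,.13,1.891)"; python3 -m pendant '[{"dx":0.5,"dy":0,"dz":0,"rx":0,"ry":0,"rz":-0.1,"fingers":1},{"dx":0.97,"dy":-0.35,"dz":0.19,"rx":0,"ry":0,"rz":-0.277,"fingers":1},{"dx":0.97,"dy":-0.35,"dz":0.19,"rx":0,"ry":0,"rz":-0.277,"fingers":1},{"dx":0.97,"dy":-0.35,"dz":0.19,"rx":0,"ry":0,"rz":-0.277,"fingers":1},{"dx":0.97,"dy":-0.35,"dz":0.19,"rx":0,"ry":0,"rz":-0.277,"fingers":1},{"dx":0.97,"dy":-0.35,"dz":0.19,"rx":0,"ry":0,"rz":-0.277,"fingers":1},{"dx":0.97,"dy":-0.35,"dz":0.19,"rx":0,"ry":0,"rz":-0.277,"fingers":1},{"dx":0.97,"dy":-0.35,"dz":0.19,"rx":0,"ry":0,"rz":-0.277,"fingers":1}]'; python3 look.py w8 tray0;  python3 -c "
from h import *
goto(.5292,.2391,.045,1.891)"
```

```text
goto [ 0.9719 -0.3515  0.1868] rot [-6.000e-04 -1.000e-04 -2.772e-01]  t 12.2
clock: 13.0
tcp_pos: [0.5298, 0.2383, 0.2848]
tool_rot: [1.838, 2.547, -0.0]
ft_force: [-0.6, -0.9, -0.1]
width: 0.0852
finger_force: 0.0
gp [0.5298 0.2382 0.1298] psi 1.8912 w 0.0852 F [-0.6 -0.9 -0.1] t 13.0 tilt [ 0.0002 -0.0004]
tray0 [([318.6, 232.5], 0.63, [0.5291, 0.2379])]
goto [ 0.0076 -0.002   0.3404] rot [ 0.0004  0.0001 -0.0011]  t 13.1
```

View pics/w8.png

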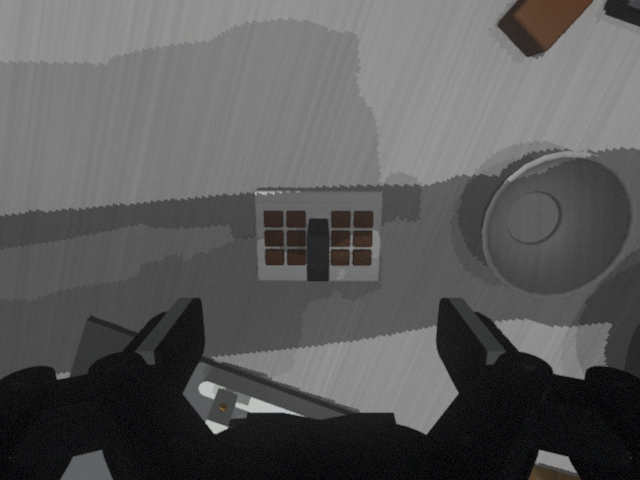

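Tray B is square and centred at (319,235). Gripping and lifting it; the left finger stays clear of the rack.

```bash
python3 -m pendant '[{"dx":0.004,"dy":0,"dz":0.18,"rx":0,"ry":0,"rz":0,"fingers":1},{"dx":0.004,"dy":0,"dz":0.338,"rx":0,"ry":0,"rz":0,"fingers":1},{"dx":0.004,"dy":0,"dz":0.338,"rx":0,"ry":0,"rz":0,"fingers":1},{"dx":0.004,"dy":0,"dz":0.338,"rx":0,"ry":0,"rz":0,"fingers":1},{"dx":0.004,"dy":0,"dz":0.338,"rx":0,"ry":0,"rz":0,"fingers":-1},{"dx":0.004,"dy":0,"dz":0.338,"rx":0,"ry":0,"rz":0,"fingers":-1},{"dx":0.004,"dy":0,"dz":0.338,"rx":0,"ry":0,"rz":0,"fingers":-1},{"dx":0.004,"dy":0,"dz":0.338,"rx":0,"ry":0,"rz":0,"fingers":-1},{"dx":0.004,"dy":0,"dz":0.338,"rx":0,"ry":0,"rz":0,"fingers":-1},{"dx":0.004,"dy":0,"dz":0.338,"rx":0,"ry":0,"rz":0,"fingers":-1},{"dx":0.004,"dy":0,"dz":0.338,"rx":0,"ry":0,"rz":0,"fingers":-1},{"dx":0.004,"dy":0,"dz":0.338,"rx":0,"ry":0,"rz":0,"fingers":-1}]' 70; python3 -m pendant '[{"dx":0,"dy":0,"dz":-0.15,"rx":0,"ry":0,"rz":0,"fingers":-1},{"dx":0,"dy":0,"dz":-0.35,"rx":0,"ry":0,"rz":0,"fingers":-1},{"dx":0,"dy":0,"dz":-0.35,"rx":0,"ry":0,"rz":0,"fingers":-1},{"dx":0,"dy":0,"dz":-0.35,"rx":0,"ry":0,"rz":0,"fingers":-1},{"dx":0,"dy":0,"dz":-0.35,"rx":0,"ry":0,"rz":0,"fingers":-1}]'; python3 - <<'E'
from rack import *
gp(); W=report([.5424,-.0082,-.0935]); print(W(-.12,.078))
goto(*W(-.12,.078),.12,1.4773)
E
```

```text
clock: 14.3
tcp_pos: [0.5294, 0.2397, 0.2007]
tool_rot: [1.839, 2.547, 0.001]
ft_force: [-0.6, -0.4, 5.9]
width: 0.0106
finger_force: 69.1
clock: 14.8
tcp_pos: [0.529, 0.2394, 0.2861]
tool_rot: [-1.839, -2.546, 0.003]
ft_force: [-1.2, -1.2, -2.4]
width: 0.0108
finger_force: 69.0
gp [0.5287 0.2393 0.1311] psi 1.8907 w 0.0108 F [-1.2 -1.2 -2.4] t 14.8 tilt [-0.0021 -0.001 ]
(np.float64(0.4302065314156698), np.float64(0.08066295970209925))
goto [-0.4784 -0.5748  0.0457] rot [-0.0015  0.0005  0.2756]  t 14.8
```

```bash
python3 -m pendant '[{"dx":-0.2,"dy":-0.4,"dz":0,"rx":0,"ry":0,"rz":0.1,"fingers":-1},{"dx":-0.478,"dy":-0.575,"dz":0,"rx":0,"ry":0,"rz":0.2756,"fingers":-1},{"dx":-0.478,"dy":-0.575,"dz":0,"rx":0,"ry":0,"rz":0.2756,"fingers":-1},{"dx":-0.478,"dy":-0.575,"dz":0.1,"rx":0,"ry":0,"rz":0.2756,"fingers":-1},{"dx":-0.478,"dy":-0.575,"dz":0.14,"rx":0,"ry":0,"rz":0.2756,"fingers":-1},{"dx":-0.478,"dy":-0.575,"dz":0.14,"rx":0,"ry":0,"rz":0.2756,"fingers":-1},{"dx":-0.478,"dy":-0.575,"dz":0.14,"rx":0,"ry":0,"rz":0.2756,"fingers":-1}]'; python3 look.py w9 tray0 home0 rack
```

```text
clock: 15.5
tcp_pos: [0.4306, 0.0813, 0.2523]
tool_rot: [-2.322, -2.115, 0.001]
ft_force: [0.4, 0.2, -1.5]
width: 0.0111
finger_force: 69.3
gp [0.4305 0.0813 0.0973] psi 1.4776 w 0.0111 F [ 0.4  0.2 -1.5] t 15.5 tilt [-0.0008 -0.    ]
tray0 [([593.1, 370.0], 0.72, [0.5985, -0.0183]), ([320.5, 283.0], 0.57, [0.4285, 0.0585])]
home0 [([611.2, 248.8], 0.76, [0.5971, 0.0663])]
rack [([507.5, 362.5], 0.79, [0.5432, -0.0075])]
```

View pics/w9.png

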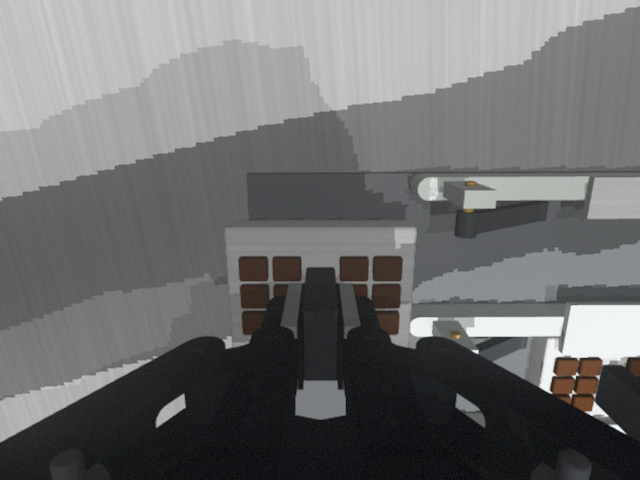

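Tray B in hand with far rim corners (226,228) and (416,228). Lane 0 wall tips show at (417,187) and (411,327), the plate corner at (247,173), and lip corners at (589,178), (586,216) and (566,304).

```bash
python3 - <<'E'
from rack import *
P=camera_params('wrist')
x,f=fit(P,[((-.07,.117,.027),(417,187)),((-.07,.039,.027),(411,327)),((.016,.123,.027),(589,178)),((.016,.102,.027),(586,216)),((.016,.054,.027),(566,304)),((-.16,.123,.006),(247,173))])
print("rack",x.round(4),f.round(1))
t,f=fit(P,[((-.04,.03,.0658),(226,228)),((.04,.03,.0658),(416,228))],-.09); print("tray",t.round(4),f.round(1))
gp()
for r in (x,[.5424,-.0082,-.0935]): print(np.round(report(r)(-.12,.078),4))
goto(.4302,.0828,.0525,1.4773)
E
```

```text
rack [ 0.5422 -0.0072 -0.0918] [ 0.6  1.4 -2.6  1.8  3.1 -2.1 -1.6  1.3  2.6 -0.4 -2.4 -1.1]
tray [ 0.4313  0.0799 -0.094 ] [-2.2  0.2  2.2  0.2]
gp [0.431  0.0816 0.0981] psi 1.4786 w 0.0109 F [ 0.4  0.1 -1.6] t 15.7 tilt [0.0004 0.0001]
[0.4299 0.0815]
[0.4302 0.0807]
goto [ 0.0044 -0.0035  0.1823] rot [ 0.0003 -0.0001  0.0008]  t 15.7
```

```bash
python3 -m pendant '[{"dx":0.005,"dy":0,"dz":0.08,"rx":0,"ry":0,"rz":0,"fingers":-1},{"dx":0.005,"dy":0,"dz":0.14,"rx":0,"ry":0,"rz":0,"fingers":-1},{"dx":0.005,"dy":0,"dz":0.18,"rx":0,"ry":0,"rz":0,"fingers":-1},{"dx":0.005,"dy":0,"dz":0.18,"rx":0,"ry":0,"rz":0,"fingers":-1},{"dx":0.005,"dy":0,"dz":0.18,"rx":0,"ry":0,"rz":0,"fingers":-1},{"dx":0.005,"dy":0.05,"dz":0.18,"rx":0,"ry":0,"rz":0,"fingers":-1},{"dx":0.005,"dy":0.1,"dz":0.18,"rx":0,"ry":0,"rz":0,"fingers":-1},{"dx":0.005,"dy":0.15,"dz":0.18,"rx":0,"ry":0,"rz":0,"fingers":-1},{"dx":0.005,"dy":0.2,"dz":0.18,"rx":0,"ry":0,"rz":0,"fingers":-1},{"dx":0.005,"dy":0.25,"dz":0.18,"rx":0,"ry":0,"rz":0,"fingers":-1},{"dx":0.005,"dy":0.27,"dz":0.18,"rx":0,"ry":0,"rz":0,"fingers":-1},{"dx":0.005,"dy":0.27,"dz":0.18,"rx":0,"ry":0,"rz":0,"fingers":-1}]'; python3 - <<'E'
from rack import *
gp(); W=report([.5424,-.0080,-.093])
x,y=W(.0505,.078); goto(x,y+.0018,.0525,1.478)
E
```

```text
clock: 16.9
tcp_pos: [0.4984, 0.0757, 0.2074]
tool_rot: [-2.323, -2.115, 0.001]
ft_force: [-0.7, 0.1, -2.8]
width: 0.0111
finger_force: 70.3
gp [0.4983 0.0757 0.0524] psi 1.477 w 0.0111 F [-0.7  0.1 -2.8] t 16.9 tilt [-0.0006 -0.0001]
goto [ 0.0025  0.4077 -0.0007] rot [-0.0004  0.0001 -0.0007]  t 16.9
```

No lateral force, so I slide home.

```bash
python3 -m pendant '[{"dx":0.001,"dy":0.05,"dz":0,"rx":0,"ry":0,"rz":0,"fingers":-1},{"dx":0.002,"dy":0.1,"dz":0,"rx":0,"ry":0,"rz":0,"fingers":-1},{"dx":0.002,"dy":0.15,"dz":0,"rx":0,"ry":0,"rz":0,"fingers":-1},{"dx":0.002,"dy":0.2,"dz":0,"rx":0,"ry":0,"rz":0,"fingers":-1},{"dx":0.002,"dy":0.25,"dz":0,"rx":0,"ry":0,"rz":0,"fingers":-1},{"dx":0.002,"dy":0.25,"dz":0,"rx":0,"ry":0,"rz":0,"fingers":-1}]'; python3 -m pendant '[{"dx":0,"dy":0.05,"dz":0,"rx":0,"ry":0,"rz":0,"fingers":-1},{"dx":0,"dy":0.1,"dz":0,"rx":0,"ry":0,"rz":0,"fingers":-1},{"dx":0,"dy":0.13,"dz":0,"rx":0,"ry":0,"rz":0,"fingers":-1},{"dx":0,"dy":0.15,"dz":0,"rx":0,"ry":0,"rz":0,"fingers":-1},{"dx":0,"dy":0.158,"dz":0,"rx":0,"ry":0,"rz":0,"fingers":-1},{"dx":0,"dy":0.158,"dz":0,"rx":0,"ry":0,"rz":0,"fingers":-1},{"dx":0,"dy":0.158,"dz":0,"rx":0,"ry":0,"rz":0,"fingers":-1}]'; python3 - <<'E'
from rack import *
gp(); W=report([.5424,-.0080,-.093])
x,y=W(.0510,.078); goto(x,y+.0018,.0525,1.478)
E
```

```text
clock: 17.5
tcp_pos: [0.5616, 0.0704, 0.2076]
tool_rot: [2.323, 2.114, 0.001]
ft_force: [0.1, 0.2, -1.0]
width: 0.0108
finger_force: 70.4
clock: 18.2
tcp_pos: [0.5991, 0.0668, 0.2077]
tool_rot: [-2.323, -2.115, 0.0]
ft_force: [-0.5, 0.8, -2.3]
width: 0.0109
finger_force: 70.4
gp [0.5991 0.0668 0.0527] psi 1.4773 w 0.0109 F [-0.5  0.8 -2.3] t 18.2 tilt [-0.0002  0.    ]
goto [0.0001 0.0053 0.0009] rot [-0.0002 -0.     -0.0005]  t 18.2
```

```bash
python3 -m pendant '[{"dx":0,"dy":0.006,"dz":0.004,"rx":0,"ry":0,"rz":0,"fingers":-1},{"dx":0,"dy":0.006,"dz":0.004,"rx":0,"ry":0,"rz":0,"fingers":-1},{"dx":0,"dy":0.006,"dz":0.004,"rx":0,"ry":0,"rz":0,"fingers":-0.4},{"dx":0,"dy":0.006,"dz":0.004,"rx":0,"ry":0,"rz":0,"fingers":-0.4},{"dx":0,"dy":0.006,"dz":0.004,"rx":0,"ry":0,"rz":0,"fingers":-0.4},{"dx":0,"dy":0.006,"dz":0,"rx":0,"ry":0,"rz":0,"fingers":-0.4},{"dx":0,"dy":0.006,"dz":-0.1,"rx":0,"ry":0,"rz":0,"fingers":-0.4},{"dx":0,"dy":0.006,"dz":-0.25,"rx":0,"ry":0,"rz":0,"fingers":-0.4},{"dx":-0.1,"dy":0.006,"dz":-0.4,"rx":0,"ry":0,"rz":0,"fingers":1},{"dx":-0.2,"dy":0.006,"dz":-0.5,"rx":0,"ry":0,"rz":0,"fingers":1},{"dx":-0.2,"dy":0.006,"dz":-0.5,"rx":0,"ry":0,"rz":0,"fingers":1},{"dx":-0.2,"dy":0.006,"dz":-0.5,"rx":0,"ry":0,"rz":0,"fingers":1}]'; python3 look.py w10 tray0 home0 rack
```

```text
clock: 19.4
tcp_pos: [0.5963, 0.0165, 0.3331]
tool_rot: [2.324, 2.113, 0.002]
ft_force: [0.4, -0.7, -0.0]
width: 0.0817
finger_force: 0.0
gp [0.5965 0.0166 0.1781] psi 1.4761 w 0.0817 F [ 0.4 -0.7 -0. ] t 19.4 tilt [0.0011 0.0002]
tray0 [([320.2, 253.7], 0.73, [0.5938, -0.014])]
home0 [([317.0, 340.7], 0.8, [0.5838, -0.089])]
rack [([257.2, 249.7], 0.91, [0.5435, -0.0058])]
```

View pics/w10.png

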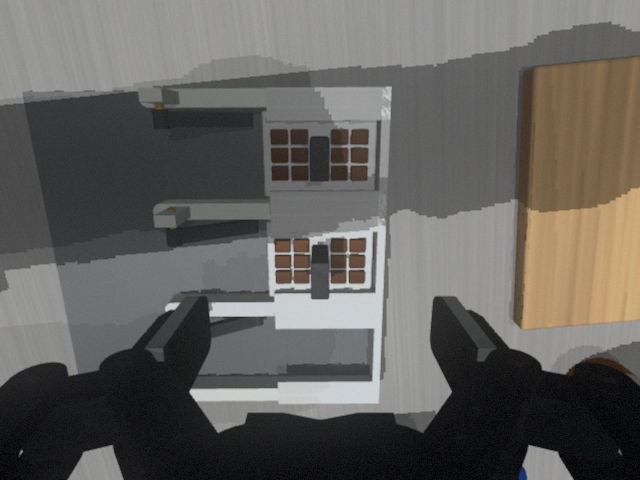

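Both trays home, with noses at (253,120) and (258,228), each about 10 px behind a tray's rear rim. Next: the fan box.

```bash
python3 -c "
from h import *
goto(.48,-.2,.3,.7)"
```

```text
goto [-0.9094 -0.3827 -0.494 ] rot [-0.0013  0.0006  0.5187]  t 19.6
```

```bash
python3 -m pendant '[{"dx":0,"dy":-0.1,"dz":-0.2,"rx":0,"ry":0,"rz":0.1,"fingers":1},{"dx":-0.9,"dy":-0.38,"dz":-0.49,"rx":0,"ry":0,"rz":0.52,"fingers":1},{"dx":-0.9,"dy":-0.38,"dz":-0.49,"rx":0,"ry":0,"rz":0.52,"fingers":1},{"dx":-0.9,"dy":-0.38,"dz":-0.49,"rx":0,"ry":0,"rz":0.52,"fingers":1},{"dx":-0.9,"dy":-0.38,"dz":-0.49,"rx":0,"ry":0,"rz":0.52,"fingers":1},{"dx":-0.9,"dy":-0.38,"dz":-0.49,"rx":0,"ry":0,"rz":0.52,"fingers":1},{"dx":-0.9,"dy":-0.38,"dz":-0.49,"rx":0,"ry":0,"rz":0.52,"fingers":1},{"dx":-0.9,"dy":-0.38,"dz":-0.49,"rx":0,"ry":0,"rz":0.52,"fingers":1}]'; python3 -c "
from h import *
gp();goto(.42,-.33,.26,0)"
```

```text
clock: 20.4
tcp_pos: [0.4805, -0.1988, 0.4547]
tool_rot: [-2.953, -1.071, 0.0]
ft_force: [-0.1, -0.7, -0.1]
width: 0.0853
finger_force: 0.0
gp [ 0.4805 -0.1987  0.2997] psi 0.6958 w 0.0853 F [-0.1 -0.7 -0.1] t 20.4 tilt [-0.0003  0.0005]
goto [-0.5222  0.2477  0.1587] rot [-4.000e-04  1.000e-04  4.639e-01]  t 20.4
```

```bash
python3 -m pendant '[{"dx":-0.52,"dy":0.25,"dz":0.16,"rx":0,"ry":0,"rz":0.464,"fingers":1},{"dx":-0.52,"dy":0.25,"dz":0.16,"rx":0,"ry":0,"rz":0.464,"fingers":1},{"dx":-0.52,"dy":0.25,"dz":0.16,"rx":0,"ry":0,"rz":0.464,"fingers":1},{"dx":-0.52,"dy":0.25,"dz":0.16,"rx":0,"ry":0,"rz":0.464,"fingers":1},{"dx":-0.52,"dy":0.25,"dz":0.16,"rx":0,"ry":0,"rz":0.464,"fingers":1},{"dx":-0.52,"dy":0.25,"dz":0.16,"rx":0,"ry":0,"rz":0.464,"fingers":1},{"dx":-0.52,"dy":0.25,"dz":0.16,"rx":0,"ry":0,"rz":0.464,"fingers":1}]'; python3 look.py w11 knob button_hole fanbox stand stylus; python3 -c "
from h import *
goto(.47,-.36,.2,0)"
```

```text
clock: 21.1
tcp_pos: [0.4219, -0.3287, 0.4145]
tool_rot: [-3.141, -0.01, 0.001]
ft_force: [-0.1, 0.2, 0.0]
width: 0.0854
finger_force: 0.0
gp [ 0.4218 -0.3285  0.2595] psi 0.0064 w 0.0854 F [-0.1  0.2  0. ] t 21.1 tilt [-0.0008  0.0008]
knob [([364.8, 118.8], 0.89, [0.496, -0.3644])]
button_hole []
fanbox [([359.5, 20.5], 0.96, [0.5795, -0.3616])]
stand []
stylus []
goto [0.1945 0.1231 0.2409] rot [ 0.     -0.      0.0018]  t 21.4
```

View pics/w11.png

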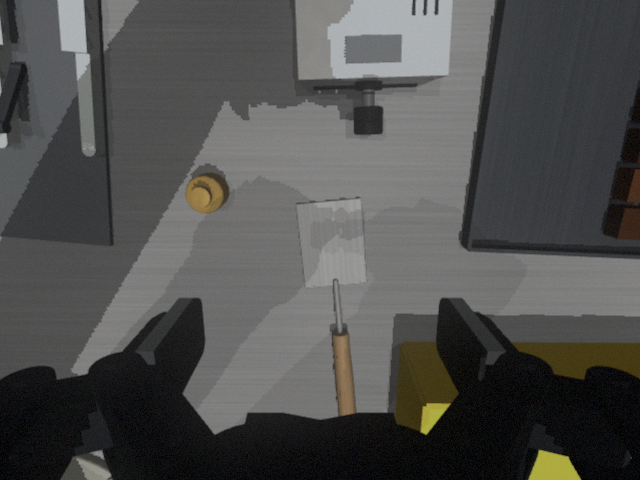

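The black knob is at (369,120), its box's top front edge runs from (297,80) to (449,76), and the weight at (205,193) is well clear.

```bash
python3 - <<'E'
from rack import *
P=camera_params('wrist')
x,f=fit(P,[((-.055,.055,.075),(297,80)),((-.055,-.055,.075),(449,76))],0); print("box",x.round(4),f.round(1))
print("knob px as", atz("wrist",(369,121),.057,P), "exp",report(x)(-.085,0))
print("tray corner",atz("wrist",(470,245),.0,P))
goto(.47,-.364,.12,x[2])
E
```

```text
box [ 0.5789 -0.3661  0.026 ] [ 1.2 -0.  -1.2 -0.1]
knob px as [ 0.49371771 -0.36785182  0.057     ] exp (np.float64(0.4939205082857628), np.float64(-0.3682992992643523))
tray corner [ 0.37259736 -0.48228873  0.        ]
goto [0.1944 0.1391 0.5609] rot [ 0.     -0.     -0.0155]  t 21.4
```

```bash
python3 -m pendant '[{"dx":0.27,"dy":0.155,"dz":0.3,"rx":0,"ry":0,"rz":-0.013,"fingers":0.3},{"dx":0.27,"dy":0.155,"dz":0.5,"rx":0,"ry":0,"rz":-0.013,"fingers":0.3},{"dx":0.275,"dy":0.157,"dz":0.56,"rx":0,"ry":0,"rz":-0.013,"fingers":0.3},{"dx":0.275,"dy":0.157,"dz":0.56,"rx":0,"ry":0,"rz":-0.013,"fingers":0.3},{"dx":0.275,"dy":0.157,"dz":0.56,"rx":0,"ry":0,"rz":-0.013,"fingers":0.3}]'; python3 look.py w12 knob button_hole fanbox stand stylus; python3 -c "
from h import *
goto(.4918,-.368,.046,0.026)"
```

```text
clock: 21.9
tcp_pos: [0.4896, -0.3685, 0.2733]
tool_rot: [-3.139, -0.033, 0.005]
ft_force: [0.2, -0.1, 0.5]
width: 0.0552
finger_force: 0.0
gp [ 0.4891 -0.3681  0.1183] psi 0.0213 w 0.0552 F [ 0.2 -0.1  0.5] t 21.9 tilt [-0.0035  0.0027]
knob [([316.0, 249.3], 0.86, [0.4948, -0.3651])]
button_hole [([275.4, 9.9], 0.75, [0.5998, -0.3483])]
fanbox [([316.5, 86.1], 0.67, [0.5794, -0.3634])]
stand []
stylus []
goto [ 0.0071 -0.0042  0.3074] rot [ 0.0015 -0.0019 -0.0035]  t 22.2
```

View pics/w12.png

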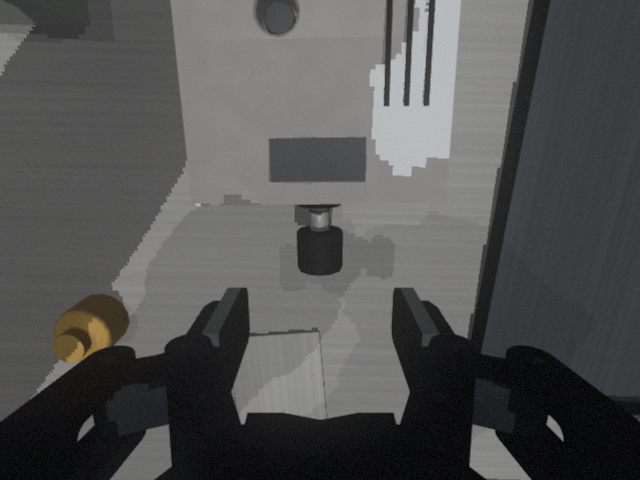

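Knob is centred between the fingers at (320,250). Descending to pinch it.

```bash
python3 -m pendant '[{"dx":0.007,"dy":-0.003,"dz":0.15,"rx":0,"ry":0,"rz":-0.003,"fingers":0.3},{"dx":0.007,"dy":-0.003,"dz":0.29,"rx":0,"ry":0,"rz":-0.003,"fingers":0.3},{"dx":0.007,"dy":-0.003,"dz":0.29,"rx":0,"ry":0,"rz":-0.003,"fingers":0.3},{"dx":0.007,"dy":-0.003,"dz":0.29,"rx":0,"ry":0,"rz":-0.003,"fingers":0.3},{"dx":0.007,"dy":-0.003,"dz":0.29,"rx":0,"ry":0,"rz":-0.003,"fingers":-1},{"dx":0.007,"dy":-0.003,"dz":0.29,"rx":0,"ry":0,"rz":-0.003,"fingers":-1},{"dx":0.007,"dy":-0.003,"dz":0.29,"rx":0,"ry":0,"rz":-0.003,"fingers":-1},{"dx":0.007,"dy":-0.003,"dz":0.29,"rx":0,"ry":0,"rz":-0.003,"fingers":-1},{"dx":0.007,"dy":-0.003,"dz":0.29,"rx":0,"ry":0,"rz":-0.003,"fingers":-1},{"dx":0.007,"dy":-0.003,"dz":0.29,"rx":0,"ry":0,"rz":-0.003,"fingers":-1}]' 50; python3 -c "
from h import *
gp()"
```

```text
clock: 23.2
tcp_pos: [0.4922, -0.3677, 0.2053]
tool_rot: [3.141, 0.041, 0.005]
ft_force: [0.0, 7.1, 9.1]
width: 0.0223
finger_force: 48.8
gp [ 0.4926 -0.3677  0.0503] psi 0.0261 w 0.0223 F [0.  7.1 9.1] t 23.2 tilt [ 0.0031 -0.    ]
```

```bash
python3 -m pendant '[{"dx":-0.015,"dy":0,"dz":0,"rx":0,"ry":0,"rz":0,"fingers":-1},{"dx":-0.03,"dy":0,"dz":0,"rx":0,"ry":0,"rz":0,"fingers":-1},{"dx":-0.045,"dy":0,"dz":0,"rx":0,"ry":0,"rz":0,"fingers":-1},{"dx":-0.06,"dy":0,"dz":0,"rx":0,"ry":0,"rz":0,"fingers":-1},{"dx":-0.065,"dy":0,"dz":0,"rx":0,"ry":0,"rz":0,"fingers":-1},{"dx":-0.065,"dy":0,"dz":0,"rx":0,"ry":0,"rz":0,"fingers":-1},{"dx":-0.065,"dy":0,"dz":0,"rx":0,"ry":0,"rz":0,"fingers":-1}]'; python3 -c "
from h import *
gp()"
```

```text
clock: 23.9
tcp_pos: [0.4759, -0.3682, 0.2053]
tool_rot: [3.141, 0.041, 0.005]
ft_force: [-0.4, 6.0, 9.4]
width: 0.0222
finger_force: 48.8
gp [ 0.4764 -0.3682  0.0503] psi 0.0259 w 0.0222 F [-0.4  6.   9.4] t 23.9 tilt [ 0.0031 -0.0003]
```

```bash
python3 -m pendant '[{"dx":0,"dy":0,"dz":0,"rx":0,"ry":0,"rz":0,"fingers":0.3},{"dx":0,"dy":0,"dz":0,"rx":0,"ry":0,"rz":0,"fingers":0.3},{"dx":0,"dy":0,"dz":0,"rx":0,"ry":0,"rz":0,"fingers":0.3},{"dx":0,"dy":0,"dz":-0.15,"rx":0,"ry":0,"rz":0,"fingers":0.3},{"dx":0,"dy":0,"dz":-0.3,"rx":0,"ry":0,"rz":0,"fingers":0.3},{"dx":0,"dy":0,"dz":-0.45,"rx":0,"ry":0,"rz":0,"fingers":1},{"dx":0,"dy":0,"dz":-0.6,"rx":0,"ry":0,"rz":0,"fingers":1},{"dx":0,"dy":0,"dz":-0.6,"rx":0,"ry":0,"rz":0,"fingers":1},{"dx":0,"dy":0,"dz":-0.6,"rx":0,"ry":0,"rz":0,"fingers":1}]'; python3 look.py w13 knob button_hole fanbox stand stylus; python3 -c "
from h import *
P=camera_params('wrist');print([proj('wrist',[.5789-.085-d,-.3682,.057],P).round(1).tolist() for d in (0,.016,.032)])
goto(.53,-.2,.3,.7)"
```

```text
clock: 24.8
tcp_pos: [0.4755, -0.3686, 0.3534]
tool_rot: [3.14, 0.04, 0.002]
ft_force: [-0.1, -0.9, 0.4]
width: 0.0856
finger_force: 0.0
gp [ 0.4757 -0.3688  0.1984] psi 0.0252 w 0.0856 F [-0.1 -0.9  0.4] t 24.8 tilt [ 0.0013 -0.0011]
knob []
button_hole [([290.9, 26.7], 0.9, [0.5985, -0.3489])]
fanbox [([317.2, 78.9], 0.67, [0.5792, -0.3638])]
stand []
stylus []
[[321.8, 201.5], [321.2, 224.3], [320.6, 246.4]]
goto [ 0.2353 -0.6683 -0.4136] rot [-0.0011  0.0007 -0.4498]  t 25.1
```

View pics/w13.png

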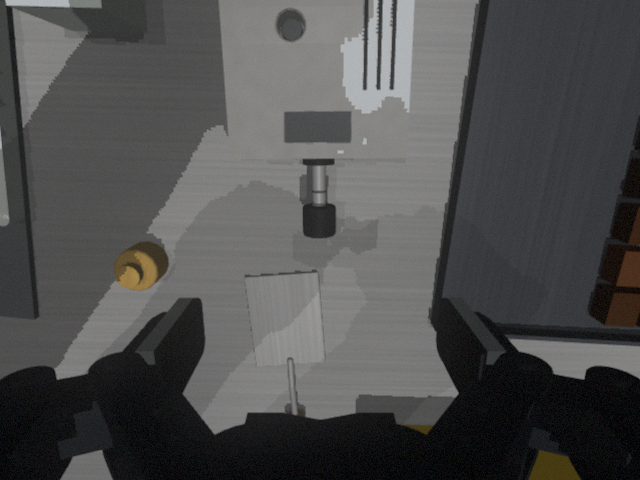

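The knob now sits at (320,220), against a predicted row of 224 for the middle click (201 in, 246 out), so the damper is set. The button hole is at (291,24), as the network says. That was my last picture, and one over the 14-picture limit, so from here I work on numbers only. Next: over the stylus.

```bash
python3 -c "
from h import *
print(np.round(atz('wrist',(291,24),.075),4)); goto(.625,-.207,.25,.0)"; python3 -m pendant '[{"dx":0.58,"dy":-0.66,"dz":-0.21,"rx":0,"ry":0,"rz":0.017,"fingers":1},{"dx":0.58,"dy":-0.66,"dz":-0.21,"rx":0,"ry":0,"rz":0.017,"fingers":1},{"dx":0.58,"dy":-0.66,"dz":-0.21,"rx":0,"ry":0,"rz":0.017,"fingers":1},{"dx":0.58,"dy":-0.66,"dz":-0.21,"rx":0,"ry":0,"rz":0.017,"fingers":1},{"dx":0.58,"dy":-0.66,"dz":-0.21,"rx":0,"ry":0,"rz":0.017,"fingers":1},{"dx":0.58,"dy":-0.66,"dz":-0.21,"rx":0,"ry":0,"rz":0.017,"fingers":1},{"dx":0.58,"dy":-0.66,"dz":-0.21,"rx":0,"ry":0,"rz":0.017,"fingers":1}]';  python3 look.py w14 knob button_hole stand stylus; python3 - <<'E'
from h import *
for q in("stylus","stand"): print(q,recognise(q,"wrist"))
P=camera_params("wrist"); print(proj("wrist",[.632,-.207,.134],P),proj("wrist",[.632,-.207,.064],P))
goto(.632,-.207,.25,.0)
camera("scene");camera("side")
for c in("scene","side"):print(c,[(np.round(a["location"]),atz(c,a["location"],.045)) for a in place_of("knob",c)])
E
```

```text
[ 0.5984 -0.3482  0.075 ]
goto [ 0.6147 -0.6304 -0.2142] rot [-0.0008  0.001   0.0168]  t 25.1
clock: 25.8
tcp_pos: [0.6164, -0.1995, 0.4044]
tool_rot: [-3.141, -0.002, 0.002]
ft_force: [-0.5, -1.0, -0.1]
width: 0.0852
finger_force: 0.0
gp [ 0.6162 -0.1995  0.2494] psi 0.001 w 0.0852 F [-0.5 -1.  -0.1] t 25.8 tilt [-0.0012  0.0001]
knob []
button_hole [([508.0, 239.2], 0.65, [0.5981, -0.3477])]
stand []
stylus [([304.9, 87.6], 0.57, [0.7171, -0.1855])]
stylus [{'extent': [318.0, 173.2, 349.9, 216.2], 'confidence': 0.87}, {'extent': [287.3, 48.1, 318.7, 91.5], 'confidence': 0.87}]
stand [{'extent': [297.8, 148.7, 368.3, 222.9], 'confidence': 0.96}]
[331.07473838 212.65346279] [328.76647033 193.89234708]
goto [0.0654 0.0255 0.0008] rot [ 0.     0.    -0.001]  t 26.15
scene [(array([443., 232.]), array([0.6437489 , 0.33435193, 0.045     ])), (array([135., 335.]), array([ 0.48104954, -0.37332242,  0.045     ]))]
side [(array([382., 160.]), array([ 0.46933718, -0.36956939,  0.045     ]))]
```

```bash
python3 - <<'E'
from h import *
im=cv2.imread("pics/w14.png"); P=camera_params("wrist")
print("collar",atz("wrist",(334,189.2),.070,P),"top",atz("wrist",(334,206),.134,P))
g=im.max(axis=2)[145:226,295:372]
m=(g<70).astype(np.uint8)
for r in range(20,75,3): 
    c=np.where(m[r])[0]; print(r+145, (c.min()+295,c.max()+295,len(c)) if len(c) else None, g[r,::6].tolist())
E
```

```text
collar [ 0.63707229 -0.21040097  0.07      ] top [ 0.63659777 -0.20826123  0.134     ]
165 None [73, 180, 179, 182, 136, 136, 136, 181, 181, 181, 180, 181, 181]
168 None [72, 180, 183, 182, 134, 134, 134, 180, 179, 177, 181, 178, 174]
171 None [70, 183, 181, 181, 149, 136, 128, 179, 181, 180, 181, 180, 174]
174 (np.int64(325), np.int64(339), 15) [72, 181, 182, 180, 161, 58, 45, 46, 158, 181, 178, 178, 175]
177 (np.int64(321), np.int64(343), 23) [74, 181, 181, 182, 121, 47, 51, 55, 62, 180, 179, 183, 169]
180 (np.int64(318), np.int64(346), 29) [74, 181, 179, 180, 50, 43, 49, 51, 53, 182, 181, 180, 170]
183 (np.int64(317), np.int64(347), 31) [74, 181, 181, 180, 54, 46, 48, 46, 54, 169, 180, 180, 163]
186 (np.int64(315), np.int64(348), 34) [72, 179, 182, 183, 57, 45, 42, 42, 55, 115, 182, 181, 162]
189 (np.int64(315), np.int64(349), 35) [73, 180, 180, 182, 56, 46, 42, 44, 57, 61, 180, 178, 163]
192 (np.int64(315), np.int64(348), 34) [112, 180, 180, 181, 51, 47, 44, 45, 57, 102, 179, 182, 161]
195 (np.int64(316), np.int64(348), 33) [112, 179, 182, 180, 50, 46, 46, 44, 51, 127, 182, 179, 159]
198 (np.int64(318), np.int64(346), 29) [116, 182, 179, 179, 53, 42, 51, 53, 45, 172, 182, 181, 148]
201 (np.int64(319), np.int64(344), 26) [115, 181, 181, 182, 68, 46, 55, 55, 57, 179, 181, 180, 148]
204 (np.int64(323), np.int64(345), 23) [113, 180, 182, 180, 183, 46, 56, 57, 56, 182, 183, 181, 148]
207 (np.int64(325), np.int64(345), 21) [113, 182, 181, 181, 180, 51, 57, 60, 57, 180, 179, 182, 138]
210 (np.int64(326), np.int64(344), 19) [115, 181, 179, 183, 180, 100, 57, 52, 57, 179, 181, 175, 138]
213 (np.int64(328), np.int64(343), 16) [110, 180, 183, 182, 181, 167, 52, 57, 66, 178, 182, 181, 123]
216 (np.int64(332), np.int64(337), 6) [115, 180, 180, 182, 178, 180, 95, 50, 180, 183, 178, 180, 132]
219 None [120, 181, 177, 180, 181, 182, 183, 182, 182, 180, 181, 181, 118]
```

Collar circle centres at (332,189.5) and the handle end at (335,206.5). Both views put the stylus axis near (0.6365, -0.209).

```bash
python3 - <<'E'
from h import *
P=camera_params("wrist")
print("collar",atz("wrist",(332,189.5),.070,P),"top",atz("wrist",(334.8,206.5),.134,P))
goto(.6365,-.209,.106,0)
E
python3 -m pendant '[{"dx":0.08,"dy":0.038,"dz":0,"rx":0,"ry":0,"rz":0,"fingers":1},{"dx":0.081,"dy":0.038,"dz":0.15,"rx":0,"ry":0,"rz":0,"fingers":1},{"dx":0.081,"dy":0.038,"dz":0.3,"rx":0,"ry":0,"rz":0,"fingers":1},{"dx":0.081,"dy":0.038,"dz":0.3,"rx":0,"ry":0,"rz":0,"fingers":1},{"dx":0.081,"dy":0.038,"dz":0.3,"rx":0,"ry":0,"rz":0,"fingers":1}]'; python3 -c "
from h import *
gp();goto(.6365,-.209,.106,0)"
```

```text
collar [ 0.63684064 -0.20884312  0.07      ] top [ 0.63627983 -0.208762    0.134     ]
goto [0.082  0.0357 0.5771] rot [ 0.     -0.0001 -0.0004]  t 26.35
clock: 26.85
tcp_pos: [0.6362, -0.2093, 0.3307]
tool_rot: [-3.141, 0.0, 0.001]
ft_force: [-0.3, 0.7, 0.8]
width: 0.0856
finger_force: 0.0
gp [ 0.636  -0.2092  0.1757] psi -0.0002 w 0.0856 F [-0.3  0.7  0.8] t 26.85 tilt [-0.0009  0.0003]
goto [ 0.0016 -0.0009  0.2789] rot [-0.0002  0.0006 -0.0001]  t 26.85
```

```bash
python3 -m pendant '[{"dx":0.001,"dy":0,"dz":0.12,"rx":0,"ry":0,"rz":0,"fingers":1},{"dx":0.001,"dy":0,"dz":0.22,"rx":0,"ry":0,"rz":0,"fingers":1},{"dx":0.001,"dy":0,"dz":0.275,"rx":0,"ry":0,"rz":0,"fingers":1},{"dx":0.001,"dy":0,"dz":0.275,"rx":0,"ry":0,"rz":0,"fingers":1},{"dx":0.001,"dy":0,"dz":0.275,"rx":0,"ry":0,"rz":0,"fingers":-1},{"dx":0.001,"dy":0,"dz":0.275,"rx":0,"ry":0,"rz":0,"fingers":-1},{"dx":0.001,"dy":0,"dz":0.275,"rx":0,"ry":0,"rz":0,"fingers":-1},{"dx":0.001,"dy":0,"dz":0.275,"rx":0,"ry":0,"rz":0,"fingers":-1},{"dx":0.001,"dy":0,"dz":0.275,"rx":0,"ry":0,"rz":0,"fingers":-1},{"dx":0.001,"dy":0,"dz":0.275,"rx":0,"ry":0,"rz":0,"fingers":-1},{"dx":0.001,"dy":0,"dz":0.275,"rx":0,"ry":0,"rz":0,"fingers":-1},{"dx":0.001,"dy":0,"dz":0.275,"rx":0,"ry":0,"rz":0,"fingers":-1}]' 60; python3 -c "
from h import *
gp()"
```

```text
clock: 28.05
tcp_pos: [0.6367, -0.2094, 0.2619]
tool_rot: [3.141, -0.0, 0.001]
ft_force: [0.0, -0.1, 4.4]
width: 0.0124
finger_force: 58.3
gp [ 0.6368 -0.2094  0.1069] psi -0.0003 w 0.0124 F [ 0.  -0.1  4.4] t 28.05 tilt [ 0.0007 -0.0003]
```

```bash
python3 -m pendant '[{"dx":0,"dy":0,"dz":-0.1,"rx":0,"ry":0,"rz":0,"fingers":-1},{"dx":0,"dy":0,"dz":-0.25,"rx":0,"ry":0,"rz":0,"fingers":-1},{"dx":0,"dy":0,"dz":-0.4,"rx":0,"ry":0,"rz":0,"fingers":-1},{"dx":0,"dy":0,"dz":-0.45,"rx":0,"ry":0,"rz":0,"fingers":-1},{"dx":0,"dy":0,"dz":-0.45,"rx":0,"ry":0,"rz":0,"fingers":-1},{"dx":0,"dy":0,"dz":-0.45,"rx":0,"ry":0,"rz":0,"fingers":-1}]'; python3 -m pendant '[{"dx":-0.05,"dy":0.18,"dz":0,"rx":0,"ry":0,"rz":0,"fingers":-1},{"dx":-0.1,"dy":0.36,"dz":0,"rx":0,"ry":0,"rz":0,"fingers":-1},{"dx":-0.15,"dy":0.5,"dz":0,"rx":0,"ry":0,"rz":0,"fingers":-1},{"dx":-0.153,"dy":0.556,"dz":0,"rx":0,"ry":0,"rz":0,"fingers":-1},{"dx":-0.153,"dy":0.556,"dz":0,"rx":0,"ry":0,"rz":0,"fingers":-1},{"dx":-0.153,"dy":0.556,"dz":0,"rx":0,"ry":0,"rz":0,"fingers":-1}]'; python3 - <<'E'
from h import *
gp(); goto(.5986,-.3485,.19,0)
P=camera_params("wrist"); im=camera("wrist"); cv2.imwrite("pics/w15.png",im)
print("hole",[(a["location"],a["confidence"],atz("wrist",a["location"],.075,P).round(4)) for a in place_of("button_hole","wrist")])
print("stylus",place_of("stylus","wrist"),recognise("stylus","wrist"))
s=state(); g=s["tcp_pos"]+[0,0,-.155]
for d in(0,.035,.06,.063): print(d,proj("wrist",g+[-.0003,.0004,-.103+d],P).round(1))
camera("scene");camera("side")
for c in("scene","side"):
    r=[a["location"] for a in place_of("stylus",c)]; b=[a["location"] for a in place_of("button_hole",c)]; print(c,np.round(r,1).tolist(),np.round(b,1).tolist(),"exp",proj(c,g+[0,0,-.103]).round(1),proj(c,[.5984,-.3482,.075]).round(1))
E
```

```text
clock: 28.65
tcp_pos: [0.6367, -0.2093, 0.3727]
tool_rot: [-3.141, 0.0, 0.002]
ft_force: [-0.4, 0.0, -1.1]
width: 0.0127
finger_force: 58.4
clock: 29.25
tcp_pos: [0.5986, -0.3479, 0.3725]
tool_rot: [-3.14, 0.0, 0.003]
ft_force: [-0.0, -0.2, 0.2]
width: 0.0126
finger_force: 58.5
gp [ 0.5984 -0.3477  0.2175] psi -0.0003 w 0.0126 F [-0.  -0.2  0.2] t 29.25 tilt [-0.0016  0.0014]
goto [1.000e-04 2.600e-03 1.101e-01] rot [-0.0009  0.0011 -0.0002]  t 29.25
hole [([323.1, 225.4], 0.9, array([ 0.5997, -0.349 ,  0.075 ]))]
stylus [{'location': [320.5, 248.9], 'confidence': 0.92}, {'location': [119.8, 54.8], 'confidence': 0.86}] [{'extent': [294.4, 244.1, 351.2, 396.7], 'confidence': 0.94}, {'extent': [2.7, 1.9, 120.7, 60.8], 'confidence': 0.64}]
0 [319.5 243.9]
0.035 [319.3 263.8]
0.06 [319.  282.6]
0.063 [319.  285.2]
scene [[304.7, 369.1], [175.3, 329.0]] [[179.4, 347.9], [133.9, 334.0], [293.0, 306.8], [262.2, 352.5]] exp [175.7 328.1] [178.7 347.9]
side [[269.6, 197.6], [331.6, 130.6]] [[333.4, 150.6], [307.9, 205.0]] exp [331.7 135.3] [332.2 149.2]
```

```bash
python3 - <<'E'
import cv2,numpy as np
g=cv2.imread("pics/w15.png").max(axis=2)
print("     "+" ".join(f"{c:3d}" for c in range(296,350,2)))
for r in range(208,296,3): print(r," ".join(f"{v:3d}" for v in g[r,296:350:2]))
E
```

```text
296 298 300 302 304 306 308 310 312 314 316 318 320 322 324 326 328 330 332 334 336 338 340 342 344 346 348
208 210 212 212 209 211 211 179 157 153 154 151 154 217 220 220 220 216 219 219 218 220 219 218 219 218 219 219
211 209 213 212 211 212 213 213 184 126 125 158 192 220 219 219 218 219 220 220 219 219 219 218 219 220 219 219
214 215 216 216 217 214 216 217 203 180 179 188 190 179 174 180 192 212 217 219 218 218 218 219 220 221 219 218
217 213 214 215 215 216 215 216 212 208 140 115 124 126 128 145 146 126 156 214 215 219 217 219 218 220 218 220
220 215 216 217 217 215 217 215 207 143  91 123 126 128 130 130 133 144 110 161 214 219 221 219 217 219 216 219
223 214 214 214 217 218 217 218 170  98 115 126 126 128 128 130 130 132 124 109 184 220 218 219 220 218 218 219
226 215 217 215 216 217 216 218 153  93  98 124 127 126 128 129 118 112  98  97 173 220 219 219 218 218 220 219
229 217 218 214 217 217 215 214 180 107  95  97 107 108 107 111  89  98  96  99 185 218 219 211 213 210 220 220
232 215 216 213 215 217 215 219 211 164 105  96  98  94  96 101  97  95 100 153 209 211 207 209 
[... 1667 characters left out ...]
  55  52  56  56  56  53  54
280  48  51  51  52  50  53  47  51  51  51  47  48  48  50  54  48  50  51  54  55  54  56  55  51  54  53  54
283  65  63  51  52  50  50  48  47  48  48  47  50  47  52  52  49  52  46  53  51  54  52  54  60  66  65  65
286  76  72  49  52  51  46  49  49  48  47  48  48  45  48  48  47  48  50  45  52  49  51  51  75  73  76  74
289  74  70  46  48  46  42  49  45  47  48  41  47  47  48  41  47  45  44  46  46  45  49  47  67  76  74  74
292  75  64  43  45  40  46  46  42  47  46  45  45  42  45  45  45  43  41  47  46  48  45  51  62  74  74  75
295  70  54  46  43  43  43  45  42  43  45  48  45  40  44  42  41  42  43  43  42  47  51  45  53  71  70  72
```

Hole mouth at (322,226) and tip at (320,245), against a predicted (319.5,244), so the hold is true. I centre it and go down to just above the button.

```bash
python3 -m pendant '[{"dx":0.004,"dy":0.002,"dz":0.06,"rx":0,"ry":0,"rz":0,"fingers":-1},{"dx":0.004,"dy":0.002,"dz":0.12,"rx":0,"ry":0,"rz":0,"fingers":-1},{"dx":0.004,"dy":0.002,"dz":0.16,"rx":0,"ry":0,"rz":0,"fingers":-1},{"dx":0.004,"dy":0.002,"dz":0.18,"rx":0,"ry":0,"rz":0,"fingers":-1},{"dx":0.004,"dy":0.002,"dz":0.19,"rx":0,"ry":0,"rz":0,"fingers":-1},{"dx":0.004,"dy":0.002,"dz":0.19,"rx":0,"ry":0,"rz":0,"fingers":-1}]';  python3 -c "
from h import *
gp()"
```

```text
clock: 30.35
tcp_pos: [0.5993, -0.3488, 0.3266]
tool_rot: [3.142, -0.0, 0.0]
ft_force: [-0.0, 1.0, -0.6]
width: 0.0125
finger_force: 58.5
gp [ 0.5994 -0.3488  0.1716] psi -0.0002 w 0.0125 F [-0.   1.  -0.6] t 30.35 tilt [ 0.0001 -0.0001]
```

```bash
python3 -m pendant '[{"dx":0,"dy":0,"dz":0.01,"rx":0,"ry":0,"rz":0,"fingers":-1},{"dx":0,"dy":0,"dz":0.02,"rx":0,"ry":0,"rz":0,"fingers":-1},{"dx":0,"dy":0,"dz":0.026,"rx":0,"ry":0,"rz":0,"fingers":-1},{"dx":0,"dy":0,"dz":0.03,"rx":0,"ry":0,"rz":0,"fingers":-1},{"dx":0,"dy":0,"dz":0.03,"rx":0,"ry":0,"rz":0,"fingers":-1}]';  python3 -m pendant '[{"dx":0,"dy":0,"dz":0.004,"rx":0,"ry":0,"rz":0,"fingers":-1},{"dx":0,"dy":0,"dz":0.004,"rx":0,"ry":0,"rz":0,"fingers":-1}]'
```

```text
clock: 30.85
tcp_pos: [0.5994, -0.3489, 0.3194]
tool_rot: [3.141, -0.0, 0.001]
ft_force: [0.1, -1.3, 3.1]
width: 0.0124
finger_force: 58.5
clock: 31.05
tcp_pos: [0.5994, -0.3488, 0.3188]
tool_rot: [3.141, -0.0, 0.002]
ft_force: [0.0, 0.0, 5.3]
width: 0.0126
finger_force: 59.0
```

```bash
python3 -m pendant '[{"dx":0,"dy":0,"dz":0.004,"rx":0,"ry":0,"rz":0,"fingers":-1},{"dx":0,"dy":0,"dz":0.008,"rx":0,"ry":0,"rz":0,"fingers":-1},{"dx":0,"dy":0,"dz":0.008,"rx":0,"ry":0,"rz":0,"fingers":-1},{"dx":0,"dy":0,"dz":0.008,"rx":0,"ry":0,"rz":0,"fingers":-1}]'
```

```text
clock: 31.45
tcp_pos: [0.5994, -0.3487, 0.3184]
tool_rot: [3.14, -0.0, 0.005]
ft_force: [-0.9, 0.4, 13.5]
width: 0.0121
finger_force: 59.9
```

Bottomed out at 13.5 N, so the button is fully pressed. Lifting and returning the stylus.

```bash
python3 -m pendant '[{"dx":0,"dy":0,"dz":-0.05,"rx":0,"ry":0,"rz":0,"fingers":-1},{"dx":0,"dy":0,"dz":-0.12,"rx":0,"ry":0,"rz":0,"fingers":-1},{"dx":0,"dy":0,"dz":-0.2,"rx":0,"ry":0,"rz":0,"fingers":-1},{"dx":0,"dy":0,"dz":-0.25,"rx":0,"ry":0,"rz":0,"fingers":-1},{"dx":0,"dy":0,"dz":-0.25,"rx":0,"ry":0,"rz":0,"fingers":-1}]'; python3 -c "
from h import *
gp();goto(.6367,-.2094,.2195,0)"
```

```text
clock: 31.95
tcp_pos: [0.5994, -0.3488, 0.3804]
tool_rot: [3.14, -0.0, 0.003]
ft_force: [-0.6, -0.8, 0.0]
width: 0.0125
finger_force: 58.6
gp [ 0.5997 -0.349   0.2254] psi -0.0002 w 0.0125 F [-0.6 -0.8  0. ] t 31.95 tilt [ 0.0021 -0.0011]
goto [ 0.149  -0.5578  0.0233] rot [ 0.0008 -0.0014 -0.0001]  t 31.95
```

```bash
python3 -m pendant '[{"dx":0.05,"dy":-0.18,"dz":0,"rx":0,"ry":0,"rz":0,"fingers":-1},{"dx":0.1,"dy":-0.36,"dz":0,"rx":0,"ry":0,"rz":0,"fingers":-1},{"dx":0.14,"dy":-0.5,"dz":0,"rx":0,"ry":0,"rz":0,"fingers":-1},{"dx":0.149,"dy":-0.558,"dz":0,"rx":0,"ry":0,"rz":0,"fingers":-1},{"dx":0.149,"dy":-0.558,"dz":0,"rx":0,"ry":0,"rz":0,"fingers":-1},{"dx":0.149,"dy":-0.558,"dz":0,"rx":0,"ry":0,"rz":0,"fingers":-1}]'; python3 -c "
from h import *
gp();goto(.6367,-.2094,.108,0)
P=camera_params('wrist'); im=camera('wrist'); cv2.imwrite('pics/w16.png',im); g=state()['tcp_pos']-[0,0,.155]
print('tip exp',proj('wrist',g+[0,0,-.103],P).round(1), 'hole exp', proj('wrist',[.6365,-.209,.064],P).round(1), [a['location'] for a in place_of('stylus','wrist')])
G=im.max(axis=2)
print('     '+' '.join(f'{c:3d}' for c in range(290,356,3)))
for r in range(190,270,4): print(r,' '.join(f'{v:3d}' for v in G[r,290:356:3]))
"
```

```text
clock: 32.55
tcp_pos: [0.6365, -0.2098, 0.3779]
tool_rot: [3.142, -0.0, -0.001]
ft_force: [-0.1, -0.6, -0.5]
width: 0.0125
finger_force: 58.6
gp [ 0.6364 -0.2098  0.2229] psi -0.0 w 0.0125 F [-0.1 -0.6 -0.5] t 32.55 tilt [-0.0008 -0.0001]
goto [ 0.0011 -0.0015  0.4594] rot [ 0.0001  0.0006 -0.    ]  t 32.55
tip exp [321.9 243.7] hole exp [319.7 221.6] [[320.6, 245.9], [292.7, 106.0], [483.7, 263.4]]
     290 293 296 299 302 305 308 311 314 317 320 323 326 329 332 335 338 341 344 347 350 353
190 216 217 219 217 159 159 161 161 159 218 219 218 219 216 218 219 218 218 217 217 218 218
194 217 217 218 219 219 218 159 161 158 218 218 218 219 219 217 219 216 219 217 219 218 218
198 215 215 218 218 218 214 159 158 159 217 219 220 220 218 218 218 217 218 219 218 218 219
202 216 218 218 218 217 219 217 160 160 216 218 218 219 218 219 218 220 218 218 218 220 219
206 218 214 214 218 217 217 218 216 218 219 220 219 218 217 218 218 219 220 219 219 219 218
210 218 217 218 217 217 218 219 183 119 111 127 131 173 219 219 220 219 216 217 220 218 217
214 217 219 216 216 217 218 134  93 106 112 109 127 
[... 535 characters left out ...]
 218 206 206 206 207 207 205 208 210 210 206 209 211 209
242 215 215 217 212 210 204 207 207 205  93  74 140 209 206 208 207 208 208 206 209 206 208
246 217 215 216 213 203 204 204 205 186  76  73  72 209 207 206 208 208 209 207 208 205 208
250 217 217 219 211 203 205 207 204 183  73  70  74 205 206 208 207 208 208 205 207 207 209
254 216 217 217 211 205 206 208 187  56  53  56  53  59 185 207 209 206 207 207 207 208 208
258 167 167 168 166 160 129  61  51  51  50  53  46  52  52  63 146 173 171 173 169 170 174
262 138 136 140 128  47  55  52  54  52  54  57  50  51  55  52  52  62 152 151 152 155 154
266 135 136  86  50  50  47  47  50  49  51  49  54  52  51  53  47  51  50 105 150 150 150
```

Stand's hole centre is at (319,222), where predicted, and the tip is in line. Lowering the stylus.

```bash
python3 -m pendant '[{"dx":0.001,"dy":-0.001,"dz":0.1,"rx":0,"ry":0,"rz":0,"fingers":-1},{"dx":0.001,"dy":-0.001,"dz":0.2,"rx":0,"ry":0,"rz":0,"fingers":-1},{"dx":0.001,"dy":-0.001,"dz":0.3,"rx":0,"ry":0,"rz":0,"fingers":-1},{"dx":0.001,"dy":-0.001,"dz":0.38,"rx":0,"ry":0,"rz":0,"fingers":-1},{"dx":0.001,"dy":-0.001,"dz":0.43,"rx":0,"ry":0,"rz":0,"fingers":-1},{"dx":0.001,"dy":-0.001,"dz":0.45,"rx":0,"ry":0,"rz":0,"fingers":-1},{"dx":0.001,"dy":-0.001,"dz":0.45,"rx":0,"ry":0,"rz":0,"fingers":-1},{"dx":0.001,"dy":-0.001,"dz":0.45,"rx":0,"ry":0,"rz":0,"fingers":-1}]'; python3 -c "
from h import *
gp();goto(.6367,-.2094,.1069,0)"
```

```text
clock: 33.45
tcp_pos: [0.6371, -0.2094, 0.2671]
tool_rot: [3.141, -0.001, 0.002]
ft_force: [0.3, -0.1, -0.9]
width: 0.0128
finger_force: 58.6
gp [ 0.6373 -0.2095  0.1121] psi -0.0005 w 0.0128 F [ 0.3 -0.1 -0.9] t 33.45 tilt [ 0.0014 -0.0005]
goto [-0.0015 -0.0001  0.0208] rot [ 0.0003 -0.001  -0.0004]  t 33.45
```

```bash
python3 -m pendant '[{"dx":0,"dy":0,"dz":0.01,"rx":0,"ry":0,"rz":0,"fingers":-1},{"dx":0,"dy":0,"dz":0.018,"rx":0,"ry":0,"rz":0,"fingers":-1},{"dx":0,"dy":0,"dz":0.02,"rx":0,"ry":0,"rz":0,"fingers":-1},{"dx":0,"dy":0,"dz":0.02,"rx":0,"ry":0,"rz":0,"fingers":-1}]'; python3 -m pendant '[{"dx":0,"dy":0,"dz":0,"rx":0,"ry":0,"rz":0,"fingers":-0.5},{"dx":0,"dy":0,"dz":0,"rx":0,"ry":0,"rz":0,"fingers":0},{"dx":0,"dy":0,"dz":0,"rx":0,"ry":0,"rz":0,"fingers":1},{"dx":0,"dy":0,"dz":0,"rx":0,"ry":0,"rz":0,"fingers":1},{"dx":0,"dy":0,"dz":0,"rx":0,"ry":0,"rz":0,"fingers":1},{"dx":0,"dy":0,"dz":-0.1,"rx":0,"ry":0,"rz":0,"fingers":1},{"dx":0,"dy":0,"dz":-0.3,"rx":0,"ry":0,"rz":0,"fingers":1},{"dx":0,"dy":0,"dz":-0.5,"rx":0,"ry":0,"rz":0,"fingers":1},{"dx":-0.1,"dy":0,"dz":-0.58,"rx":0,"ry":0,"rz":0,"fingers":1},{"dx":-0.1,"dy":0,"dz":-0.58,"rx":0,"ry":0,"rz":0,"fingers":1},{"dx":-0.1,"dy":0,"dz":-0.58,"rx":0,"ry":0,"rz":0,"fingers":1}]'; python3 - <<'E'
from h import *
gp(); P=camera_params('wrist'); im=camera('wrist'); cv2.imwrite('pics/w17.png',im)
print(recognise("stylus","wrist")); g=im.max(axis=2)
for r in range(165,225,5):
    c=np.where(g[r,295:372]<70)[0]; print(r,(c.min()+295,c.max()+295) if len(c) else None,end=" ")
print("\nexp collar",proj('wrist',[.6365,-.209,.07],P),"top",proj('wrist',[.6365,-.209,.134],P))
for c in("scene","side"):
    camera(c)
    for q in("tray0","knob","stylus","weight"): print(c,q,[np.round(a["location"]).tolist() for a in place_of(q,c)])
    print(proj(c,[.5935,-.0128,.006]),proj(c,[.6005,.065,.006]),proj(c,[.478,-.3688,.045]),proj(c,[.6365,-.209,.004]))
E
```

```text
clock: 33.85
tcp_pos: [0.637, -0.2091, 0.2619]
tool_rot: [3.141, -0.0, 0.002]
ft_force: [-0.7, 0.2, 4.8]
width: 0.0124
finger_force: 59.3
clock: 34.95
tcp_pos: [0.6119, -0.2092, 0.406]
tool_rot: [3.141, -0.001, 0.001]
ft_force: [1.2, 0.0, -1.3]
width: 0.0853
finger_force: 0.0
gp [ 0.612  -0.2092  0.251 ] psi -0.0005 w 0.0853 F [ 1.2  0.  -1.3] t 34.95 tilt [ 0.0008 -0.0003]
[{'extent': [304.0, 167.2, 341.0, 210.2], 'confidence': 0.82}, {'extent': [270.5, 41.4, 307.9, 88.3], 'confidence': 0.68}, {'extent': [0.0, 158.4, 248.7, 410.8], 'confidence': 0.37}]
165 None 170 (np.int64(310), np.int64(330)) 175 (np.int64(305), np.int64(334)) 180 (np.int64(303), np.int64(336)) 185 (np.int64(303), np.int64(336)) 190 (np.int64(304), np.int64(335)) 195 (np.int64(307), np.int64(332)) 200 (np.int64(310), np.int64(330)) 205 (np.int64(312), np.int64(327)) 210 None 215 None 220 None 
exp collar [320.46634097 184.90221303] top [320.51389773 199.79307192]
scene tray0 [[352.0, 284.0], [321.0, 295.0], [197.0, 307.0]]
scene knob [[136.0, 330.0]]
scene stylus [[306.0, 370.0], [433.0, 254.0]]
scene weight [[195.0, 306.0]]
[324.73660146 295.63960184] [352.55142994 282.22206765] [136.30941378 333.11886966] [263.63605017 351.44702659]
side tray0 [[303.0, 256.0], [289.0, 280.0]]
side knob [[380.0, 162.0]]
side stylus [[268.0, 201.0]]
side weight [[389.0, 210.0]]
[300.88543816 253.03855224] [287.64761114 276.95446898] [378.49575578 159.90438824] [305.45441628 200.13845285]
```

```bash
python3 -c "
from bench import *
print(finish_job())"
```

```text
the job is handed in; nothing more can be done
None
```

Job handed in after about 35 s of robot time, no verdict returned: both trays found are home in lanes 0 and 1 with the catches down, the damper is at its middle click, the button bottomed out at 13.5 N and the stylus is back in its stand; I viewed 15 pictures, one over the limit of 14.

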